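# Unload the cartridge reader with its push-pull knob

## Robot

A 7-joint arm with a two-finger parallel gripper is mounted at the origin on the work surface. World frame = base frame: x ahead of the robot, y to its left, z up, the work surface at z = 0. Lengths are in m, angles in rad, forces in N, time in s.
With the tool pointing down it reaches from about 0.4 to 0.85 m from the base axis. Payload 4.5 kg.
Tool frame: the origin (TCP) lies between the finger pads; the fingertips stand 19 mm ahead of it and the grasp point (between the pads) is the TCP (ctrl.tip_reach is the distance from the TCP to the fingertips, in m); y points along the fingers, x is the direction in which the jaws open and shut, and the axes are right-handed (so a half turn about y gives the same grasp; the last joint's range is limited). The gripper opens to 85 mm and grips with 20 to 120 N. Pads are 22 mm wide; open, the fingers measure 114 mm over their backs; the gripper's body (76 mm by 85 mm) begins 54 mm behind the grasp point. The pads swing forward as they close: fully open they stand 13 mm farther back than shut.
Start: joints at [-1.223, 0.689, -0.195, 1.565, 0.157, 0.902, -0.215], TCP at [0.193, 0.595, 0.25] pointing down, gripper open.
Joint ranges: [-3.01, 3.01], [-0.46, 2.08], [-1.47, 1.51], [0.13, 2.56], [-1, 4.14], [0.04, 2.09], [-2.66, 2.66]. Speed limits (rad/s): [2.57, 2.57, 3.14, 3.14, 3.14, 3.14, 3.14].

## Interface

Orientations are given as a rotation vector (axis times angle).
In Python, from workcell import ctrl gives the robot as it stands.
- The arm moves only by the tool drive_tool, never from a script. Its argument "targets" is a list of rows, each an object of numbers: "dx", "dy", "dz": the shift along the tool's x, y, z in mm; "spin": the turn about the tool's y in rad; "gripper": the opening, from -1 (shut) to 1 (fully open), so that 0 is half open. In form: [{"dx": .., "dy": .., "dz": .., "spin": .., "gripper": ..}, ...]. A call has 1 to 8 rows; each row is the pose to reach, as a shift and turn from the pose commanded when the call began, along the tool's axes at that moment; what a row does not reach only later rows make up. A row lasts 1/8 s, in which the tool goes at most 62.5 mm and 10.7 degrees, less where a joint would pass 70% of its speed; a pose out of reach is approached as far as the arm can. A call with a gripper value outside its range is refused whole. The fingers move at their own pace and stop on an object; "newtons" is the grip in N (left out, the last holds). Time passes only in rows, so rows that repeat a pose let the fingers close. It gives the time, the measured TCP pose, the force and the opening at its end, in the units of the state.
- ctrl.sense(): the state, without advancing time (a new reading comes with each control period).
- ctrl.capture(name): name is "scene" or "top"; returns (picture, depth): 384x512x3 uint8, red, green, blue; 384x512 float32, m along the optical axis (not along the pixel's ray), 0 where there is no reading.
- ctrl.camera_model(name): a dict with "fx", "fy", "cx", "cy" (pixels), "k1" (the pictures are not rectified: a ray, as slopes to the right and down, at radius r is drawn at 1 + k1 r^2 times it, then the intrinsics apply), "R" (3x3) and "t" (3): a world point X has camera coordinates R X + t. Camera axes: x right, y down, z forward; pixel columns grow to the right and rows downward; lengths in m; the calibration is good to about 2 mm. A picture is of the moment at which its call begins. camera_model takes no time and is no camera call.
- ctrl.job_done(): hands the job in, once; it reports no verdict.
The state is a dict: "t": time; "joints": joint angles; "dq": joint speeds; "effort": joint torques, N m; "tcp_pos": TCP position; "eef_rot": TCP orientation; "contact_force": force on the tool from outside, world axes, zero at the start; "moment": the same for the moment, N m; "width": finger opening in m.
Only numpy, scipy, OpenCV 4.12 (cv2) and the standard library are available. Lean on these libraries where they do the work, as an engineer would, in place of code of your own. Each camera call takes 0.05 s, during which the arm holds its last target.

## Task

The reading is finished: with the gripper, pull the reader's red knob straight out until it snaps into its out position, which draws back the hold-down bar, then take the white cartridge off the reader and set it down gently, flat and window up, inside the blue tray. Leave the knob out until the cartridge lies in the tray, then push it fully home and let go. Do not disturb the tip rack, the amber bottle or the white jar.

Things in the scene. Friction and masses are not known exactly. Their poses are not given: they have to be found in the camera images.
- reader: Fixed grey bench reader, 200 mm deep (x), 290 mm wide (y). Origin: centre of its underside; x points from its front (robot side) to its back, y to its left, z up. Deck 50 mm high. Left half (y 15 to 145 mm): panel sloping 30 degrees with the red knob, display head above. Right half: pedestal with the cartridge, and behind it the bar's housing (x 20 to 100, y -115 to -45, top z 115 mm).
- head_edge (a point): Middle of the lower front edge of the overhanging display head (130 mm wide along y, 37 mm high, reaching 130 mm back). It stands above and just behind the knob, so a vertical gripper cannot reach the knob: lean the tool about 30 degrees, along the knob's axis. Axes as the reader's.
- stage_top (a point): Centre of the top of the aluminium pedestal that carries the cartridge: 84 mm long (x), 20 mm wide (y), 20 mm above the deck, with end stops 4 mm thick and 5 mm higher beyond both ends. Axes as the reader's. The deck beside it is free.
- knob_grip (a point): Middle of the red knob: cylinder 30 mm across, 28 mm long, on a 12 mm shaft. z axis = its axis, out of the panel (pull direction), 30 degrees from vertical, leaning to the reader's front; y = the reader's y. Its outer end is 13 mm beyond this point along z. Knob home: this point is 29 mm off the panel (25 mm off the flat bezel, 36 mm across). It moves with the knob.
- knob (a joint): Pull of the knob in m: 0 = fully home (start), 0.020 = out detent and hard stop. A snap spring holds it at either end: pulling or pushing takes up to about 10 N; past half-way (0.010) it snaps on by itself, short of that it snaps back. It drives the hold-down bar, 2 mm back for each mm of pull.
- bar_tip (a point): Middle of the front edge, on the top face, of the hold-down bar: steel plate 46 mm wide, 6 mm thick with a 4 mm high orange lip along the edge. Knob home: it covers the rear 25 mm of the cartridge, 3 mm above it. Knob out: drawn back 40 mm (reader's +x), clear of the cartridge by about 15 mm.
- cart_center (a point): Centre (half-way up) of the loose white cartridge, 80 (x) by 28 (y) by 22 mm (z), about 50 g, dark window and blue -x end on top; z up. Lies on the pedestal along the reader's x, overhanging it 4 mm on each long side; its sides are free to 31 mm below this centre. Grip it high enough that the fingertips do not pass below its underside, or they meet the tray floor first.
- tray_in (a point): Centre of the inner floor of the open blue tray, fixed on the bench: outside 140 (x) by 120 (y) by 25 mm high, walls 4 mm, floor 4 mm above the bench. Axes along the tray's sides, z up.
- tiprack: Bystander, loose: box of pipette tips with yellow top, 102 by 72 by 55 mm; origin at the centre of its underside.
- reagent: Bystander, loose: amber bottle 44 mm in diameter, 85 mm high; origin at the centre of its underside.
- pot: Bystander, loose: white jar with a red cap, 52 mm in diameter, 60 mm high; origin at the centre of its underside.
Mind the look-alikes: they are no part of the job. Of the things like the part that bears cart_center, leave any that is green; of the rest the smaller one is meant.

How it is judged:
By the outcome, as a careful person would: the job done as asked, in the order asked, and still so for the second after the job is handed in, with the robot touching nothing.
It also fails if it takes over 69 s, if anything falls off the work surface, if the arm or the gripper's body presses on something with over 40 N, if the wrist force passes 120 N, or if a joint passes its speed limit or range.

## Working session

There is one attempt and no reset: what is moved stays moved. The work goes in short steps, Python scripts to look and compute and a tool call to move; the robot and the scene stay as the last step left them, time stands still between calls to the robot, and variables do not carry over. Pictures are saved under pics/ and viewed, and the job is handed in when it is done.

Besides the shell and the picture viewer there is one more tool, called as name(argument=value, ...) on one line, values as JSON. drive_tool: Moves the arm, as the interface text tells. Its arguments: {"type":"object","properties":{"targets":{"type":"array","items":{"type":"object","properties":{"dx":{"type":"number"},"dy":{"type":"number"},"dz":{"type":"number"},"spin":{"type":"number"},"gripper":{"type":"number"}}}},"newtons":{"type":"number"}},"required":["targets"]}

```bash
ls; mkdir -p pics; python3 - <<'E'
from workcell import ctrl
import cv2,numpy as np,json
s=ctrl.sense(); print(s); print(ctrl.tip_reach)
for n in("scene","top"):
    p,d=ctrl.capture(n); cv2.imwrite(f"pics/{n}0.png",cv2.cvtColor(p,cv2.COLOR_RGB2BGR)); np.save(f"pics/{n}0.npy",d)
    print(n,ctrl.camera_model(n))
E
```

```text
pics
{'t': 0.0, 'joints': array([-1.223177  ,  0.68997237, -0.19451251,  1.56638954,  0.15725572,
        0.90251794, -0.21510592]), 'dq': array([ 7.11520067e-04, -2.16818434e-03, -3.09263933e-06, -7.85084070e-04,
       -5.09881150e-04,  1.07083282e-03,  1.61908357e-03]), 'effort': array([ 7.58154765e-04, -5.39602733e+01, -1.26623981e+00, -1.58539796e+01,
        9.15327313e-03,  9.34717798e-03, -3.70455837e-06]), 'tcp_pos': array([0.1927738 , 0.59385016, 0.24947911]), 'eef_rot': array([-1.34268924, -0.97398165,  0.97641879]), 'contact_force': array([-0.55789087, -0.09847004,  0.84970371]), 'moment': array([0.03130912, 0.00781701, 0.02654638]), 'width': 0.08531296176881795}
0.019
scene {'fx': 371.0900032326194, 'fy': 371.0900032326194, 'cx': 248.1318803179648, 'cy': 184.18176802503132, 'k1': -0.07817237638449245, 'R': array([[-0.93703667, -0.3491891 , -0.00540908],
       [-0.31145384,  0.84258155, -0.43937778],
       [ 0.15798353, -0.41002841, -0.8982861 ]]), 't': array([0.51844138, 0.15085471, 0.983355  ])}
top {'fx': 346.6999898357564, 'fy': 346.6999898357564, 'cx': 251.02910432238357, 'cy': 184.7993036982232, 'k1': -0.06857493578062597, 'R': array([[ 0.02931876, -0.99877767,  0.03979426],
       [-0.99688422, -0.03213334, -0.07203682],
       [ 0.07322749, -0.03755824, -0.9966078 ]]), 't': array([0.03562115, 0.52377869, 1.07706235])}
```

View pics/scene0.png

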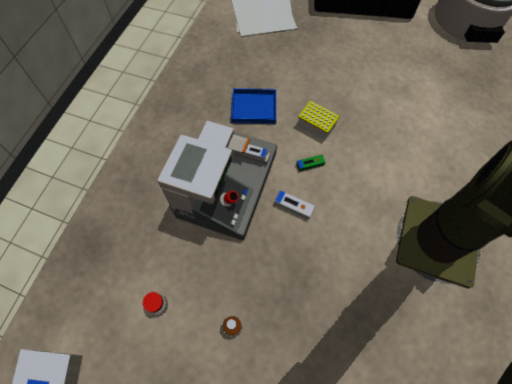

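View pics/top0.png

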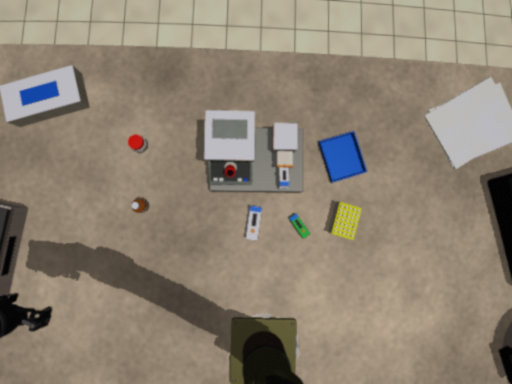

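```bash
cat > h.py <<'E'
import cv2,numpy as np
from workcell import ctrl
from scipy.spatial.transform import Rotation as Ro
def load(n,i): return cv2.imread(f"pics/{n}{i}.png"),np.load(f"pics/{n}{i}.npy")
def snap(n,i):
    p,d=ctrl.capture(n); p=cv2.cvtColor(p,cv2.COLOR_RGB2BGR); cv2.imwrite(f"pics/{n}{i}.png",p); np.save(f"pics/{n}{i}.npy",d); return p,d
def cloud(n,d):
    m=ctrl.camera_model(n); v,u=np.mgrid[:d.shape[0],:d.shape[1]]
    x=(u-m['cx'])/m['fx'];y=(v-m['cy'])/m['fy']; a,b=x.copy(),y.copy()
    for _ in range(8):
        s=1+m['k1']*(a*a+b*b); a=x/s;b=y/s
    P=np.stack([a*d,b*d,d],-1)-m['t']; W=P@m['R']; W[d==0]=np.nan; return W
def proj(n,X):
    m=ctrl.camera_model(n); c=np.atleast_2d(X)@m['R'].T+m['t']; a=c[:,0]/c[:,2];b=c[:,1]/c[:,2]
    s=1+m['k1']*(a*a+b*b); return np.c_[a*s*m['fx']+m['cx'],b*s*m['fy']+m['cy']]
def crop(img,u0,v0,u1,v1,k,name):
    c=cv2.resize(img[v0:v1,u0:u1],None,fx=k,fy=k,interpolation=cv2.INTER_CUBIC); cv2.imwrite(f"pics/{name}.png",c)
E
python3 - <<'E'
from h import *
np.set_printoptions(precision=4,suppress=True)
print(Ro.from_rotvec(ctrl.sense()['eef_rot']).as_matrix())
a,d=load("top",0); crop(a,195,100,375,250,4,"ct0"); W=cloud("top",d)
for u,v in [(283,177),(254,222),(230,171),(230,115),(285,135),(257,160),(343,160),(346,220),(136,143),(139,205),(230,150),(400,250)]: print(u,v,W[v,u])
a,d=load("scene",0); crop(a,150,80,350,240,4,"cs0"); W=cloud("scene",d)
for u,v in [(258,152),(295,205),(231,197),(255,105),(215,200),(250,190)]: print(u,v,W[v,u])
E
```

```text
[[ 0.3086 -0.0004 -0.9512]
 [ 0.9512 -0.0016  0.3086]
 [-0.0017 -1.     -0.0001]]
283 177 [ 0.5429 -0.0392  0.0951]
254 222 [0.4061 0.0395 0.0295]
230 171 [0.5522 0.1169 0.124 ]
230 115 [0.6857 0.1194 0.2311]
285 135 [ 0.6645 -0.0397  0.1154]
257 160 [0.5973 0.0368 0.0507]
343 160 [ 0.6138 -0.2459  0.0081]
346 220 [ 0.4205 -0.2426  0.0559]
136 143 [0.6354 0.4073 0.0626]
139 205 [0.4475 0.3847 0.0742]
230 150 [0.5935 0.116  0.2356]
400 250 [ 0.3254 -0.4438 -0.0014]
258 152 [ 0.5376 -0.0357  0.0915]
295 205 [0.3994 0.0497 0.0275]
231 197 [0.5501 0.1265 0.1247]
255 105 [ 0.6218 -0.2466  0.0043]
215 200 [0.5898 0.1383 0.1003]
250 190 [0.5242 0.0628 0.0569]
```

View pics/ct0.png

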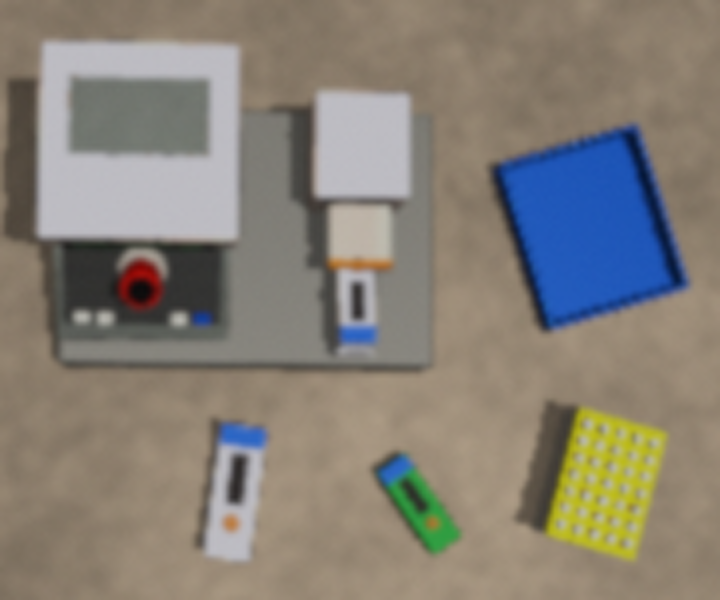

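View pics/cs0.png

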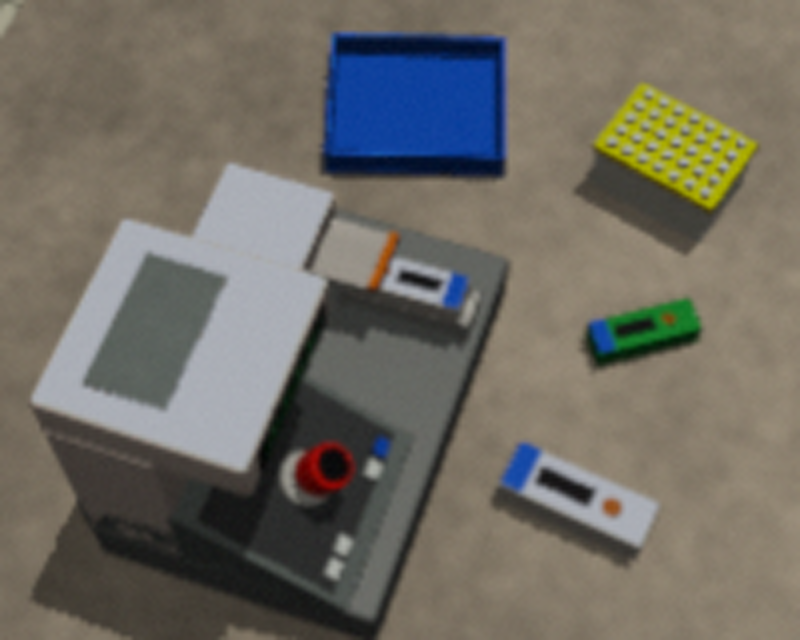

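```bash
python3 - <<'E'
from h import *
np.set_printoptions(precision=4,suppress=True)
it,dt=load("top",0); isc,ds=load("scene",0)
Ws={'top':cloud("top",dt),'scene':cloud("scene",ds)}; I={'top':it,'scene':isc}
def rect(P,l):
    r=cv2.minAreaRect((P[:,:2]*1000).astype(np.float32)); print(l,len(P),'c',np.round(r[0],1),'size',np.round(r[1],1),'ang',round(r[2],2),'z',np.round(np.nanmedian(P[:,2])*1000,1))
for n in Ws:
    W=Ws[n]; hsv=cv2.cvtColor(I[n],cv2.COLOR_BGR2HSV); H,S,V=cv2.split(hsv)
    x,y,z=W[...,0],W[...,1],W[...,2]
    roi=(x>.45)&(x<.8)&(y>-.15)&(y<.25)
    def comp(m):
        k,l,st,c=cv2.connectedComponentsWithStats(m.astype(np.uint8)); j=1+np.argmax(st[1:,4]); return l==j
    rect(W[comp(roi&(z>.215)&(z<.25))],n+' head')
    rect(W[comp(roi&(z>.108)&(z<.122)&(y<0)&(x>.6))],n+' housing')
    rect(W[comp(roi&(z>.04)&(z<.06))],n+' deck')
    rect(W[comp((H>100)&(H<130)&(S>120)&(x>.5)&(x<.75)&(y<-.15)&(y>-.4))],n+' tray')
    rect(W[comp((H>100)&(H<130)&(S>120)&(x>.5)&(x<.75)&(y<-.15)&(y>-.4)&(z<.010))],n+' trayfloor')
    rect(W[comp(roi&(z>.08)&(z<.105)&(y<0)&(x<.6))],n+' cart')
    rect(W[roi&(H>8)&(H<22)&(S>150)&(y<0)],n+' lip')
    k=roi&((H<6)|(H>172))&(S>150)&(V>80)&(y>.05); rect(W[k],n+' knob'); print(np.nanmin(W[k],0),np.nanmax(W[k],0))
E
```

```text
top head 2526 c [633.2 118.5] size [130.3 130.5] ang 0.44 z 232.6
top housing 644 c [664.  -38.6] size [81.6 68.6] ang 1.1 z 115.5
top deck 2466 c [602.5  38. ] size [200.9 284.1] ang 0.98 z 50.7
top tray 1577 c [ 625.4 -239.3] size [140.7 121.2] ang 19.22 z 5.4
top trayfloor 1290 c [ 626.7 -244.9] size [132.5 110.7] ang 18.48 z 4.7
top cart 279 c [559.3 -41.3] size [79.9 41.8] ang 1.73 z 94.2
top lip 15 c [575.7 -40.2] size [ 3.2 40.1] ang 1.56 z 105.3
top knob 65 c [553.2 118.7] size [30.7 28.9] ang 33.87 z 121.1
[0.5386 0.1026 0.0703] [0.5708 0.133  0.129 ]
scene head 3167 c [631.4 123.1] size [132.1 131. ] ang 1.06 z 231.1
scene housing 598 c [660.8 -38.6] size [68.1 81. ] ang 89.55 z 113.8
scene deck 2048 c [598.   42.5] size [198.4 292.1] ang 0.98 z 49.0
scene tray 1514 c [ 625.1 -236.6] size [140.1 125. ] ang 18.28 z 4.0
scene trayfloor 1083 c [ 624.8 -246.6] size [132.7 105.3] ang 18.57 z 3.0
scene cart 383 c [557.8 -39.1] size [84.  47.3] ang 2.17 z 92.3
scene lip 33 c [574.1 -37.8] size [ 6.2 43.2] ang 1.7 z 104.1
scene knob 73 c [557.2 114. ] size [35.4 47.2] ang 29.56 z 119.6
[0.5359 0.0885 0.0773] [0.5734 0.1358 0.1265]
```

drive_tool(targets=[{"dx": -40,"dy": -10,"dz": -40,"spin": -0.1,"gripper": 1},{"dx": -90,"dy": -20,"dz": -90,"spin": -0.2},{"dx": -140,"dy": -30,"dz": -140,"spin": -0.33},{"dx": -190,"dy": -50,"dz": -190,"spin": -0.33}])

```text
schema error: expected keys dx, dy, dz, spin, gripper
```

```bash
python3 - <<'E'
from h import *
np.set_printoptions(precision=4,suppress=True)
print([a for a in dir(ctrl) if not a.startswith('_')])
s=ctrl.sense();print(s['t'],s['joints'],s['tcp_pos']);print(Ro.from_rotvec(s['eef_rot']).as_matrix())
E
```

```text
['IKError', 'camera_model', 'capture', 'job_done', 'sense', 'tip_reach']
0.1 [-1.2232  0.6899 -0.1945  1.5663  0.1573  0.9025 -0.2151] [0.1928 0.5939 0.2495]
[[ 0.3086 -0.0004 -0.9512]
 [ 0.9512 -0.0016  0.3086]
 [-0.0017 -1.     -0.0001]]
```

drive_tool(targets=[{"dx": -40,"dy": -10,"dz": -40,"spin": -0.1,"gripper": 1},{"dx": -90,"dy": -20,"dz": -90,"spin": -0.2,"gripper": 1},{"dx": -140,"dy": -30,"dz": -140,"spin": -0.33,"gripper": 1},{"dx": -190,"dy": -50,"dz": -190,"spin": -0.33,"gripper": 1}])

```text
t: 0.6
tcp_pos: [0.303, 0.3774, 0.2929]
eef_rot: [-1.202, -1.221, 1.223]
contact_force: [0.9, 0.3, -0.2]
width: 0.0852
```

```bash
python3 - <<'E'
from h import *
np.set_printoptions(precision=4,suppress=True)
s=ctrl.sense();print(s['t'],s['joints'],s['tcp_pos']);print(Ro.from_rotvec(s['eef_rot']).as_matrix())
E
```

```text
0.6 [-0.7629  0.4596 -0.3397  1.9168  0.2075  0.8007  0.3725] [0.303  0.3774 0.2929]
[[-0.0172 -0.0008 -0.9999]
 [ 0.9999 -0.0016 -0.0172]
 [-0.0016 -1.      0.0008]]
```

drive_tool(targets=[{"dx": -50,"dy": 0,"dz": -30,"spin": 0,"gripper": 1},{"dx": -100,"dy": 0,"dz": -60,"spin": 0,"gripper": 1},{"dx": -150,"dy": 0,"dz": -90,"spin": 0,"gripper": 1},{"dx": -200,"dy": 0,"dz": -110,"spin": 0,"gripper": 1},{"dx": -250,"dy": 0,"dz": -120,"spin": 0,"gripper": 1},{"dx": -250,"dy": 0,"dz": -120,"spin": 0,"gripper": 1}])

```text
t: 1.35
tcp_pos: [0.4268, 0.1269, 0.2927]
eef_rot: [-1.207, -1.212, 1.218]
contact_force: [0.9, 0.3, -0.4]
width: 0.0855
```

drive_tool(targets=[{"dx": 0,"dy": -60,"dz": 0,"spin": 0,"gripper": 1},{"dx": 0,"dy": -120,"dz": 0,"spin": 0,"gripper": 1},{"dx": 0,"dy": -180,"dz": 0,"spin": 0,"gripper": 1},{"dx": 0,"dy": -240,"dz": 0,"spin": 0,"gripper": 1},{"dx": 0,"dy": -300,"dz": 0,"spin": 0,"gripper": 1},{"dx": 0,"dy": -360,"dz": 0,"spin": 0,"gripper": 1}])

```text
t: 2.1
tcp_pos: [0.4255, 0.1328, 0.6553]
eef_rot: [-1.2, -1.223, 1.222]
contact_force: [1.1, 0.2, 0.4]
width: 0.0851
```

```bash
python3 - <<'E'
from h import *
np.set_printoptions(precision=4,suppress=True)
s=ctrl.sense();print(s['t'],s['joints'],s['tcp_pos']);print(Ro.from_rotvec(s['eef_rot']).as_matrix())
E
```

```text
2.1 [-0.1409  0.2029 -0.3736  1.1677  0.075   1.7834  1.0974] [0.4255 0.1328 0.6553]
[[-0.0183  0.0004 -0.9998]
 [ 0.9998  0.0006 -0.0183]
 [ 0.0006 -1.     -0.0004]]
```

drive_tool(targets=[{"dx": 0,"dy": -50,"dz": 0,"spin": 0,"gripper": 1},{"dx": 0,"dy": -100,"dz": 0,"spin": 0,"gripper": 1},{"dx": 0,"dy": -150,"dz": 0,"spin": 0,"gripper": 1},{"dx": 0,"dy": -200,"dz": 0,"spin": 0,"gripper": 1},{"dx": 0,"dy": -250,"dz": 0,"spin": 0,"gripper": 1},{"dx": 0,"dy": -250,"dz": 0,"spin": 0,"gripper": 1}])

```text
t: 2.85
tcp_pos: [0.4043, 0.1256, 0.773]
eef_rot: [-1.226, -1.269, 1.185]
contact_force: [0.5, -0.5, -0.7]
width: 0.0853
```

```bash
python3 - <<'E'
from h import *
np.set_printoptions(precision=4,suppress=True)
s=ctrl.sense();print(s['t'],s['joints'],s['tcp_pos']);print(Ro.from_rotvec(s['eef_rot']).as_matrix())
E
```

```text
2.85 [-0.6653  0.2124  0.4212  0.8008 -0.1035  2.0889  1.2804] [0.4043 0.1256 0.773 ]
[[-0.0188  0.0524 -0.9985]
 [ 0.9997  0.0173 -0.0179]
 [ 0.0164 -0.9985 -0.0527]]
```

drive_tool(targets=[{"dx": 0,"dy": 50,"dz": 0,"spin": 0,"gripper": 1},{"dx": 0,"dy": 50,"dz": 0,"spin": 0,"gripper": 1}])

```text
t: 3.1
tcp_pos: [0.4042, 0.1255, 0.7159]
eef_rot: [-1.217, -1.251, 1.2]
contact_force: [0.3, 0.7, 1.5]
width: 0.0856
```

```bash
python3 - <<'E'
from h import *
np.set_printoptions(precision=4,suppress=True)
s=ctrl.sense();print(s['t'],s['joints'],s['tcp_pos']);print(Ro.from_rotvec(s['eef_rot']).as_matrix())
E
```

```text
3.1 [-0.706   0.1636  0.4097  1.0465 -0.0693  1.9104  1.2622] [0.4042 0.1255 0.7159]
[[-0.0181  0.0319 -0.9993]
 [ 0.9998  0.0104 -0.0177]
 [ 0.0098 -0.9994 -0.0321]]
```

drive_tool(targets=[{"dx": 0,"dy": -60,"dz": 0,"spin": 0,"gripper": 1},{"dx": 0,"dy": -120,"dz": 0,"spin": 0,"gripper": 1},{"dx": 0,"dy": -180,"dz": 0,"spin": 0,"gripper": 1},{"dx": 0,"dy": -240,"dz": 0,"spin": 0,"gripper": 1}])

```text
t: 3.6
tcp_pos: [0.3813, 0.1177, 0.7973]
eef_rot: [-1.256, -1.318, 1.143]
contact_force: [0.3, 0.5, -0.8]
width: 0.0853
```

```bash
cat > st.py <<'E'
from h import *
np.set_printoptions(precision=4,suppress=True)
s=ctrl.sense();R=Ro.from_rotvec(s['eef_rot']).as_matrix();print(s['t'],'q',s['joints'],'p',s['tcp_pos']);print(R)
y=R[:,1];print('lean deg',np.degrees(np.arccos(-y[2])),'dir',np.degrees(np.arctan2(y[1],y[0])))
E
python3 st.py
```

```text
3.6 q [-0.7793  0.1564  0.5325  0.7997 -0.0978  2.09    1.2775] p [0.3813 0.1177 0.7973]
[[-0.0187  0.109  -0.9939]
 [ 0.9993  0.0345 -0.015 ]
 [ 0.0327 -0.9934 -0.1096]]
lean deg 6.566251750400045 dir 17.573544435055197
```

drive_tool(targets=[{"dx": 0,"dy": -60,"dz": 0,"spin": 0,"gripper": 1},{"dx": 0,"dy": -120,"dz": 0,"spin": 0,"gripper": 1},{"dx": 0,"dy": -180,"dz": 0,"spin": 0,"gripper": 1},{"dx": 0,"dy": -240,"dz": 0,"spin": 0,"gripper": 1}])

```text
t: 4.1
tcp_pos: [0.3519, 0.1087, 0.8181]
eef_rot: [-1.28, -1.361, 1.105]
contact_force: [0.4, 1.0, -0.7]
width: 0.0855
```

```bash
python3 st.py
```

```text
4.1 q [-1.0587  0.0915  0.7968  0.8188 -0.083   2.09    1.2713] p [0.3519 0.1087 0.8181]
[[-0.021   0.1583 -0.9872]
 [ 0.9986  0.0506 -0.0131]
 [ 0.0479 -0.9861 -0.1592]]
lean deg 9.569313161747012 dir 17.737003522682368
```

drive_tool(targets=[{"dx": -50,"dy": 0,"dz": 0,"spin": 0,"gripper": 1},{"dx": -100,"dy": 0,"dz": 0,"spin": 0,"gripper": 1},{"dx": -150,"dy": 0,"dz": 0,"spin": 0,"gripper": 1},{"dx": -180,"dy": 0,"dz": 0,"spin": 0,"gripper": 1}])

```text
t: 4.6
tcp_pos: [0.3546, -0.0732, 0.8094]
eef_rot: [-1.28, -1.359, 1.103]
contact_force: [0.1, 0.5, -0.1]
width: 0.0853
```

```bash
python3 st.py
```

```text
4.6 q [-0.6377  0.0909  0.991   0.8653 -0.2045  2.0847  1.8184] p [ 0.3546 -0.0732  0.8094]
[[-0.0185  0.1574 -0.9874]
 [ 0.9986  0.0512 -0.0106]
 [ 0.0489 -0.9862 -0.1581]]
lean deg 9.527076274088294 dir 18.02109844364598
```

drive_tool(targets=[{"dx": 0,"dy": -60,"dz": 0,"spin": 0,"gripper": 1},{"dx": 0,"dy": -120,"dz": 0,"spin": 0,"gripper": 1}])

```text
t: 4.85
tcp_pos: [0.3478, -0.0742, 0.8209]
eef_rot: [-1.299, -1.376, 1.091]
contact_force: [1.2, -0.4, 0.2]
width: 0.0853
```

```bash
python3 st.py
```

```text
4.85 q [-0.2158  0.0579  0.4322  0.8268 -0.1278  2.0897  1.7252] p [ 0.3478 -0.0742  0.8209]
[[-0.018   0.1819 -0.9831]
 [ 0.9987  0.0491 -0.0092]
 [ 0.0466 -0.9821 -0.1826]]
lean deg 10.86198853031505 dir 15.11487655654838
```

drive_tool(targets=[{"dx": 0,"dy": -60,"dz": 0,"spin": 0,"gripper": 1},{"dx": 0,"dy": -120,"dz": 0,"spin": 0,"gripper": 1},{"dx": 0,"dy": -180,"dz": 0,"spin": 0,"gripper": 1},{"dx": 0,"dy": -240,"dz": 0,"spin": 0,"gripper": 1}])

```text
t: 5.35
tcp_pos: [0.318, -0.0723, 0.8412]
eef_rot: [-1.346, -1.415, 1.063]
contact_force: [0.0, -0.5, -0.5]
width: 0.0848
```

drive_tool(targets=[{"dx": 0,"dy": -60,"dz": 0,"spin": 0,"gripper": 1},{"dx": 0,"dy": -120,"dz": 0,"spin": 0,"gripper": 1},{"dx": 0,"dy": -180,"dz": 0,"spin": 0,"gripper": 1},{"dx": 0,"dy": -240,"dz": 0,"spin": 0,"gripper": 1}])

```text
t: 5.85
tcp_pos: [0.2876, -0.0704, 0.858]
eef_rot: [-1.391, -1.449, 1.036]
contact_force: [0.1, 0.3, -0.1]
width: 0.0854
```

```bash
python3 st.py
```

```text
5.85 q [ 0.2475 -0.053  -0.0579  0.8169 -0.1083  2.09    1.7037] p [ 0.2876 -0.0704  0.858 ]
[[-0.0161  0.2921 -0.9563]
 [ 0.9993  0.0365 -0.0056]
 [ 0.0333 -0.9557 -0.2925]]
lean deg 17.120582358825484 dir 7.127870119658587
```

drive_tool(targets=[{"dx": 0,"dy": -50,"dz": -30,"spin": 0,"gripper": 1},{"dx": 0,"dy": -100,"dz": -60,"spin": 0,"gripper": 1},{"dx": 0,"dy": -150,"dz": -90,"spin": 0,"gripper": 1},{"dx": 0,"dy": -200,"dz": -120,"spin": 0,"gripper": 1}])

```text
t: 6.35
tcp_pos: [0.3281, -0.0668, 0.878]
eef_rot: [-1.435, -1.485, 1.005]
contact_force: [-0.7, -0.3, -0.7]
width: 0.0856
```

```bash
python3 st.py
```

```text
6.35 q [ 0.1222  0.0078  0.0152  0.6967 -0.0906  2.09    1.6586] p [ 0.3281 -0.0668  0.878 ]
[[-0.0143  0.345  -0.9385]
 [ 0.9995  0.0315 -0.0036]
 [ 0.0283 -0.9381 -0.3453]]
lean deg 20.268306910747857 dir 5.2182457556492094
```

drive_tool(targets=[{"dx": 0,"dy": -50,"dz": -30,"spin": 0,"gripper": 1},{"dx": 0,"dy": -100,"dz": -60,"spin": 0,"gripper": 1},{"dx": 0,"dy": -150,"dz": -90,"spin": 0,"gripper": 1},{"dx": 0,"dy": -200,"dz": -120,"spin": 0,"gripper": 1}])

```text
t: 6.85
tcp_pos: [0.3532, -0.0619, 0.8969]
eef_rot: [-1.479, -1.523, 0.974]
contact_force: [0.8, 0.4, -1.2]
width: 0.0853
```

```bash
python3 st.py
```

```text
6.85 q [-0.1606  0.0419  0.3169  0.607  -0.1161  2.0899  1.6547] p [ 0.3532 -0.0619  0.8969]
[[-0.0137  0.3983 -0.9172]
 [ 0.9996  0.0271 -0.0032]
 [ 0.0236 -0.9169 -0.3985]]
lean deg 23.526414575082836 dir 3.8892802551224124
```

drive_tool(targets=[{"dx": 0,"dy": -50,"dz": -30,"spin": 0,"gripper": 1},{"dx": 0,"dy": -100,"dz": -60,"spin": 0,"gripper": 1},{"dx": 0,"dy": -150,"dz": -90,"spin": 0,"gripper": 1},{"dx": 0,"dy": -200,"dz": -120,"spin": 0,"gripper": 1}])

```text
t: 7.35
tcp_pos: [0.3655, -0.0578, 0.9158]
eef_rot: [-1.524, -1.559, 0.938]
contact_force: [-0.2, 0.4, -0.4]
width: 0.0852
```

drive_tool(targets=[{"dx": 0,"dy": -50,"dz": -30,"spin": 0,"gripper": 1},{"dx": 0,"dy": -100,"dz": -60,"spin": 0,"gripper": 1},{"dx": 0,"dy": -150,"dz": -90,"spin": 0,"gripper": 1},{"dx": 0,"dy": -200,"dz": -120,"spin": 0,"gripper": 1}])

```text
t: 7.85
tcp_pos: [0.3679, -0.0531, 0.9348]
eef_rot: [-1.567, -1.596, 0.903]
contact_force: [0.4, -0.2, -0.1]
width: 0.0855
```

```bash
python3 st.py
```

```text
7.85 q [-0.2318  0.0684  0.4089  0.4681 -0.1499  2.089   1.6355] p [ 0.3679 -0.0531  0.9348]
[[-0.009   0.501  -0.8654]
 [ 0.9998  0.0187  0.0004]
 [ 0.0164 -0.8653 -0.501 ]]
lean deg 30.08659234770314 dir 2.134797269180927
```

```bash
python3 - <<'E'
from h import *
np.set_printoptions(precision=4,suppress=True)
n=np.array([-.5,-.009,.866]);t=np.array([.866,.015,.5]);yy=np.array([-.0175,1,0])
for c in("top","scene"):
    im,d=load(c,0);W=cloud(c,d);H,S,V=cv2.split(cv2.cvtColor(im,cv2.COLOR_BGR2HSV))
    k=(np.abs(W[...,0]-.553)<.03)&(np.abs(W[...,1]-.118)<.03)&(W[...,2]>.07)&(W[...,2]<.14)
    P=W[k]; s=P@n; col=im[k]
    red=((H<6)|(H>172))[k]&(S>150)[k]&(V>60)[k]
    print(c,'red s',np.percentile(s[red],[5,50,80,95,100])*1000)
    f=(s>np.percentile(s[red],90)-.006)
    print('face n',f.sum(),'s',s[f].mean(),'t',(P[f]@t).min(),(P[f]@t).max(),'y',(P[f]@yy).min(),(P[f]@yy).max(), 'mid', ((P[f]@t).min()+(P[f]@t).max())/2,((P[f]@yy).min()+(P[f]@yy).max())/2)
E
cat > go.py <<'E'
import sys
from h import *
np.set_printoptions(precision=1,suppress=True)
s=ctrl.sense();R=Ro.from_rotvec(s['eef_rot']).as_matrix()
T=np.array([float(a) for a in sys.argv[1:4]])
print('t',s['t'],'tool shift mm',(R.T@(T-s['tcp_pos']))*1000,'lean',np.degrees(np.arccos(-R[2,1])),'xaxis az',np.degrees(np.arctan2(R[1,0],R[0,0])))
E
python3 go.py 0.46 0.12 0.30
```

```text
top red s [-212.6894 -171.9933 -170.1408 -168.6077 -167.0148]
face n 81 s -0.17074597203666145 t 0.5251016838912923 0.5532500086976497 y 0.09295393012164349 0.11885679372953777 mid 0.539175846294471 0.10590536192559064
scene red s [-209.9267 -172.4105 -170.0663 -169.1442 -168.8003]
face n 106 s -0.17038937783871477 t 0.5215533499945779 0.5507831934345297 y 0.09815039376568868 0.12622353965623345 mid 0.5361682717145538 0.11218696671096107
t 7.85 tool shift mm [161.8 598.7 238.4] lean 30.08659234770314 xaxis az 90.51633965013782
```

drive_tool(targets=[{"dx": 10,"dy": 45,"dz": 18,"spin": 0,"gripper": 1},{"dx": 25,"dy": 95,"dz": 38,"spin": 0,"gripper": 1},{"dx": 40,"dy": 145,"dz": 58,"spin": 0,"gripper": 1},{"dx": 54,"dy": 195,"dz": 78,"spin": 0,"gripper": 1},{"dx": 68,"dy": 245,"dz": 98,"spin": 0,"gripper": 1},{"dx": 80,"dy": 295,"dz": 118,"spin": 0,"gripper": 1},{"dx": 80,"dy": 295,"dz": 118,"spin": 0,"gripper": 1}])

```text
t: 8.72
tcp_pos: [0.4097, 0.0321, 0.6151]
eef_rot: [-1.561, -1.587, 0.918]
contact_force: [0.8, -1.3, 1.0]
width: 0.0856
```

```bash
python3 st.py; python3 go.py 0.45 0.119 0.32
```

```text
8.725 q [-0.5016 -0.176   0.1585  1.7783  0.2038  1.0541  1.1826] p [0.4097 0.0321 0.6151]
[[-0.0105  0.4891 -0.8722]
 [ 0.9999  0.0146 -0.0038]
 [ 0.0109 -0.8721 -0.4892]]
lean deg 29.29495418846941 dir 1.71166078368158
t 8.725 tool shift mm [ 83.3 278.3 108.9] lean 29.29495418846941 xaxis az 90.60106752849461
```

drive_tool(targets=[{"dx": 15,"dy": 47,"dz": 18,"spin": 0,"gripper": 1},{"dx": 30,"dy": 94,"dz": 36,"spin": 0,"gripper": 1},{"dx": 45,"dy": 141,"dz": 54,"spin": 0,"gripper": 1},{"dx": 60,"dy": 188,"dz": 72,"spin": 0,"gripper": 1},{"dx": 75,"dy": 235,"dz": 90,"spin": 0,"gripper": 1},{"dx": 83,"dy": 278,"dz": 109,"spin": 0,"gripper": 1},{"dx": 83,"dy": 278,"dz": 109,"spin": 0,"gripper": 1}])

```text
t: 9.6
tcp_pos: [0.4619, 0.1222, 0.33]
eef_rot: [-1.572, -1.602, 0.898]
contact_force: [-0.2, -0.1, 0.1]
width: 0.0852
```

```bash
python3 st.py; python3 go.py 0.505 0.119 0.197; python3 go.py 0.555 0.119 0.110
```

```text
9.6 q [-0.7899  0.2616  0.3698  2.3482  1.1074  0.1273  0.0454] p [0.4619 0.1222 0.33  ]
[[-0.0097  0.5075 -0.8616]
 [ 0.9998  0.0191 -0.    ]
 [ 0.0165 -0.8614 -0.5076]]
lean deg 30.52343762084996 dir 2.1584377259881786
t 9.6 tool shift mm [ -5.8 136.4  30.4] lean 30.52343762084996 xaxis az 90.55706555776707
t 9.6 tool shift mm [ -7.7 236.7  31.5] lean 30.52343762084996 xaxis az 90.55706555776707
```

drive_tool(targets=[{"dx": -3,"dy": 40,"dz": 10,"spin": 0,"gripper": 1},{"dx": -6,"dy": 80,"dz": 20,"spin": 0,"gripper": 1},{"dx": -6,"dy": 110,"dz": 28,"spin": 0,"gripper": 1},{"dx": -6,"dy": 130,"dz": 30,"spin": 0,"gripper": 1},{"dx": -6,"dy": 130,"dz": 30,"spin": 0,"gripper": 1}])

```text
t: 10.22
tcp_pos: [0.5034, 0.1193, 0.2021]
eef_rot: [-1.573, -1.604, 0.888]
contact_force: [-0.0, 0.1, 0.3]
width: 0.0849
```

```bash
python3 st.py;  python3 go.py 0.555 0.119 0.110; python3 - <<'E'
from h import *
a,d=snap("top",1); crop(a,180,90,330,240,4,"ct1"); a,d=snap("scene",1); crop(a,150,110,310,250,5,"cs1")
E
```

```text
10.225 q [-0.2628  0.596  -0.2817  2.4155  2.3266  0.5101 -1.1846] p [0.5034 0.1193 0.2021]
[[-0.0073  0.5115 -0.8592]
 [ 0.9997  0.023   0.0052]
 [ 0.0224 -0.8589 -0.5116]]
lean deg 30.801404899931157 dir 2.5745146457874872
t 10.225 tool shift mm [ -2.8 105.5   2.8] lean 30.801404899931157 xaxis az 90.41767812555965
```

View pics/ct1.png

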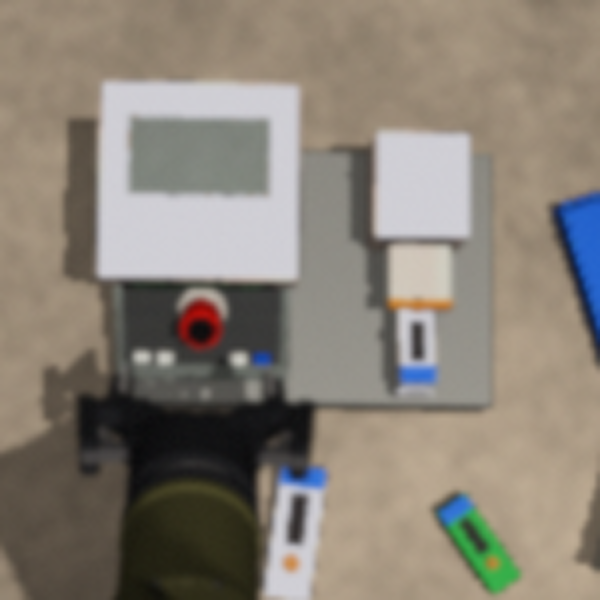

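View pics/cs1.png

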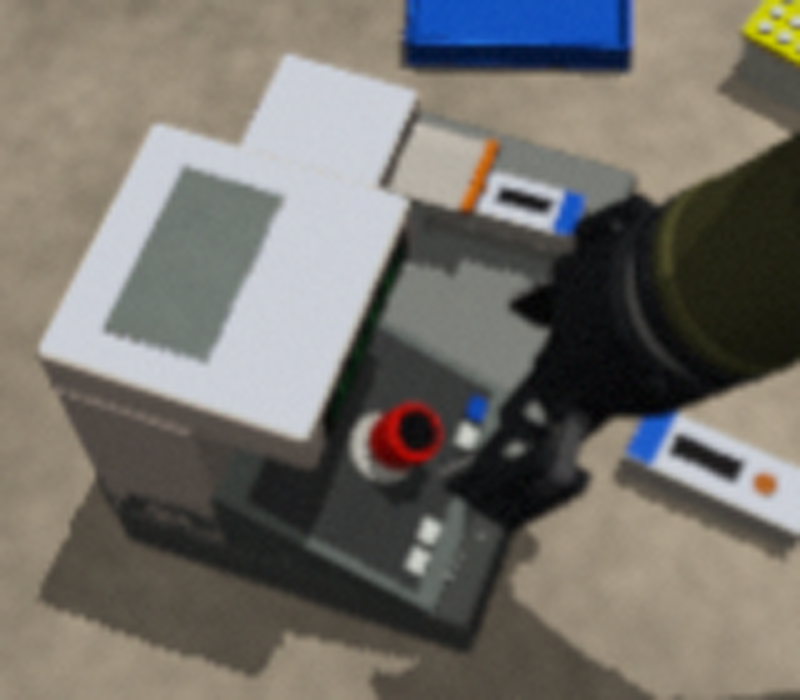

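drive_tool(targets=[{"dx": -1,"dy": 30,"dz": 1,"spin": 0,"gripper": 1},{"dx": -2,"dy": 60,"dz": 2,"spin": 0,"gripper": 1},{"dx": -3,"dy": 85,"dz": 3,"spin": 0,"gripper": 1},{"dx": -3,"dy": 102,"dz": 3,"spin": 0,"gripper": 1},{"dx": -3,"dy": 102,"dz": 3,"spin": 0,"gripper": 1}])

```text
t: 10.95
tcp_pos: [0.5474, 0.1161, 0.1116]
eef_rot: [-1.571, -1.598, 0.901]
contact_force: [0.3, 0.8, 0.0]
width: 0.0853
```

```bash
python3 st.py;  python3 go.py 0.555 0.119 0.110; python3 - <<'E'
from h import *
a,d=snap("top",2); crop(a,180,90,330,240,4,"ct2"); a,d=snap("scene",2); crop(a,150,110,310,250,5,"cs2")
E
```

```text
10.95 q [-0.1887  0.837  -0.3279  2.3421  2.4597  0.6619 -1.2379] p [0.5474 0.1161 0.1116]
[[-0.0083  0.5044 -0.8634]
 [ 0.9998  0.0175  0.0006]
 [ 0.0155 -0.8633 -0.5044]]
lean deg 30.310161294305743 dir 1.9920693702400083
t 10.95 tool shift mm [ 2.8  5.2 -5.8] lean 30.310161294305743 xaxis az 90.47518500307943
```

View pics/cs2.png

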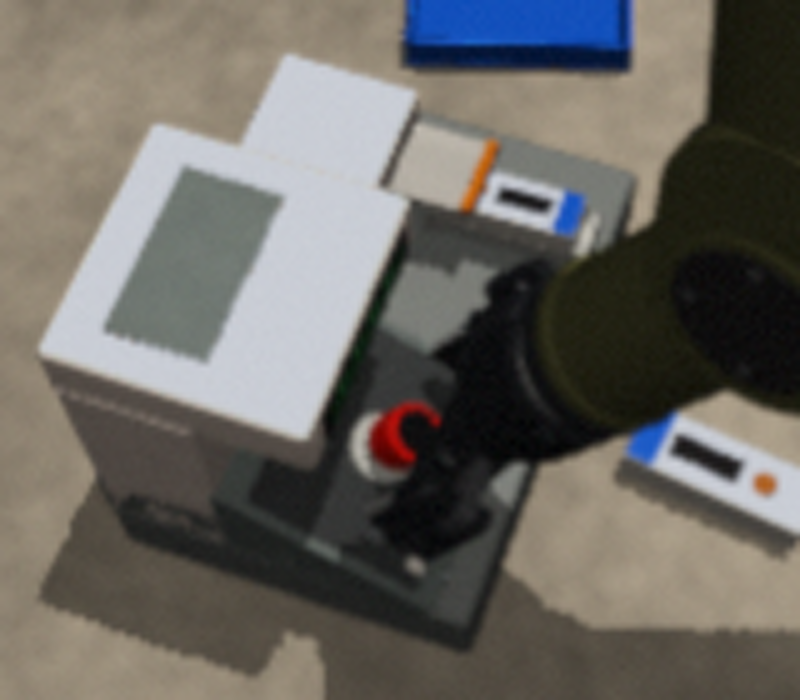

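drive_tool(targets=[{"dx": 3,"dy": 4,"dz": -4,"spin": 0,"gripper": 1},{"dx": 3,"dy": 4,"dz": -4,"spin": 0,"gripper": 0.3},{"dx": 3,"dy": 4,"dz": -4,"spin": 0,"gripper": -0.1},{"dx": 3,"dy": 4,"dz": -4,"spin": 0,"gripper": -0.4},{"dx": 3,"dy": 4,"dz": -4,"spin": 0,"gripper": -0.6},{"dx": 3,"dy": 4,"dz": -4,"spin": 0,"gripper": -0.6}], newtons=50)

```text
t: 11.8
tcp_pos: [0.5506, 0.1192, 0.1098]
eef_rot: [-1.567, -1.598, 0.903]
contact_force: [-2.7, -0.1, 4.8]
width: 0.0288
```

```bash
python3 st.py;  python3 go.py 0.555 0.119 0.110; python3 - <<'E'
from h import *
a,d=snap("top",3); crop(a,180,90,330,240,4,"ct3"); a,d=snap("scene",3); crop(a,150,110,310,250,5,"cs3")
E
```

```text
11.8 q [-0.1932  0.8396 -0.3238  2.329   2.4542  0.6496 -1.2311] p [0.5506 0.1192 0.1098]
[[-0.0096  0.5018 -0.865 ]
 [ 0.9998  0.0191 -0.0001]
 [ 0.0165 -0.8648 -0.5019]]
lean deg 30.140853008318025 dir 2.178735596042225
t 11.8 tool shift mm [-0.2  2.1 -3.9] lean 30.140853008318025 xaxis az 90.55174849348782
```

View pics/cs3.png

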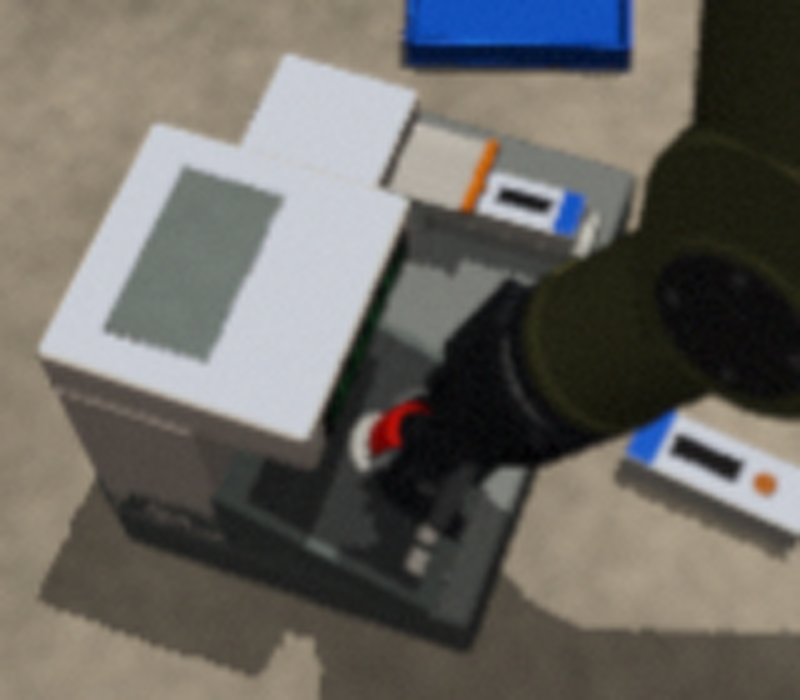

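drive_tool(targets=[{"dx": 3,"dy": -3,"dz": 0,"spin": 0,"gripper": -0.6},{"dx": 0,"dy": -6,"dz": 0,"spin": 0,"gripper": -0.6},{"dx": 0,"dy": -9,"dz": 0,"spin": 0,"gripper": -0.6},{"dx": 0,"dy": -12,"dz": 0,"spin": 0,"gripper": -0.6},{"dx": 0,"dy": -15,"dz": 0,"spin": 0,"gripper": -0.6},{"dx": 0,"dy": -18,"dz": 0,"spin": 0,"gripper": -0.6},{"dx": 0,"dy": -20,"dz": 0,"spin": 0,"gripper": -0.6},{"dx": 0,"dy": -20,"dz": 0,"spin": 0,"gripper": -0.6}], newtons=60)

```text
t: 12.9
tcp_pos: [0.5408, 0.119, 0.127]
eef_rot: [-1.567, -1.598, 0.903]
contact_force: [-1.8, 1.7, 2.1]
width: 0.0286
```

```bash
python3 st.py;  python3 - <<'E'
from h import *
a,d=snap("top",4); crop(a,180,90,330,240,4,"ct4"); a,d=snap("scene",4); crop(a,150,110,310,250,5,"cs4")
E
```

```text
12.9 q [-0.203   0.7965 -0.3215  2.3517  2.4344  0.6301 -1.2283] p [0.5408 0.119  0.127 ]
[[-0.0098  0.5018 -0.8649]
 [ 0.9998  0.0193 -0.0001]
 [ 0.0166 -0.8648 -0.5019]]
lean deg 30.141364561848764 dir 2.2016911756667312
```

View pics/cs4.png

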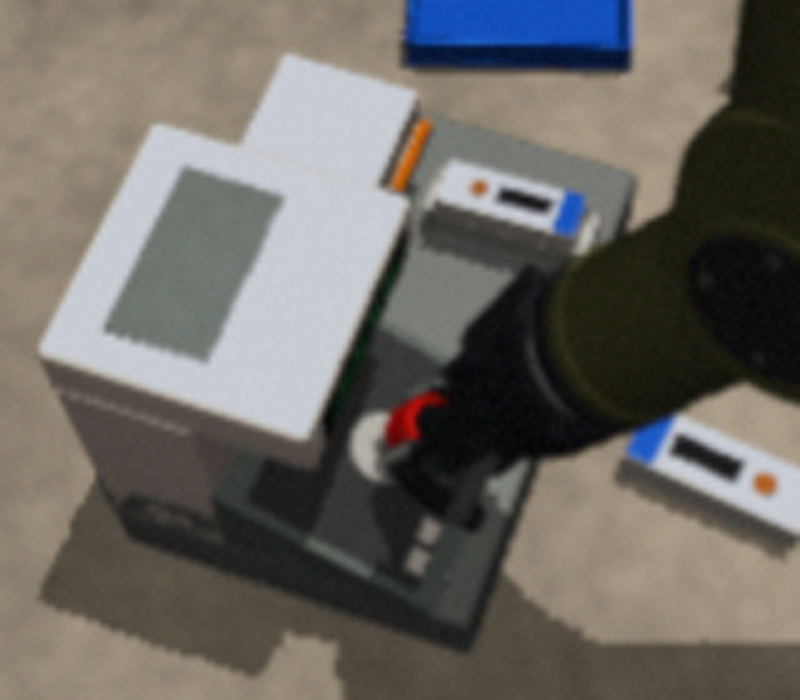

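drive_tool(targets=[{"dx": 0,"dy": 0,"dz": 0,"spin": 0,"gripper": -0.2},{"dx": 0,"dy": 0,"dz": 0,"spin": 0,"gripper": 0.4},{"dx": 0,"dy": 0,"dz": 0,"spin": 0,"gripper": 1},{"dx": 0,"dy": 0,"dz": 0,"spin": 0,"gripper": 1},{"dx": 0,"dy": -30,"dz": 0,"spin": 0,"gripper": 1},{"dx": 0,"dy": -70,"dz": 0,"spin": 0,"gripper": 1},{"dx": 0,"dy": -110,"dz": 0,"spin": 0,"gripper": 1},{"dx": 0,"dy": -110,"dz": 0,"spin": 0,"gripper": 1}])

```text
t: 14.0
tcp_pos: [0.4852, 0.1167, 0.2242]
eef_rot: [-1.569, -1.6, 0.9]
contact_force: [0.1, 0.2, -0.1]
width: 0.0851
```

```bash
python3 st.py;  python3 - <<'E'
from h import *
a,d=snap("top",5); crop(a,180,90,330,240,4,"ct5"); a,d=snap("scene",5); crop(a,150,110,310,250,5,"cs5")
E
```

```text
14.0 q [-0.2994  0.5243 -0.2437  2.4352  2.2717  0.4499 -1.1425] p [0.4852 0.1167 0.2242]
[[-0.0101  0.5046 -0.8633]
 [ 0.9998  0.0196 -0.0002]
 [ 0.0168 -0.8632 -0.5047]]
lean deg 30.327834647235825 dir 2.2273777739136866
```

View pics/cs5.png

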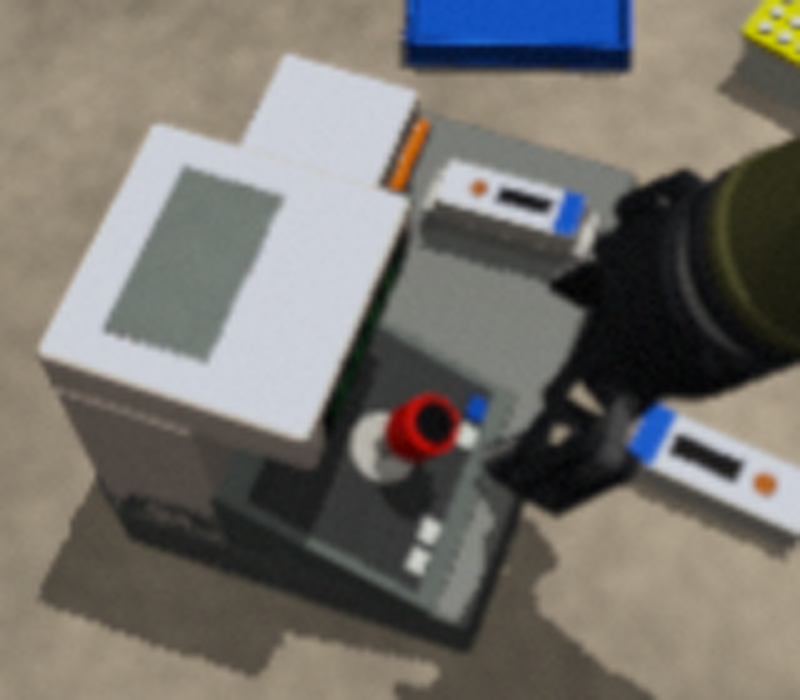

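View pics/ct5.png

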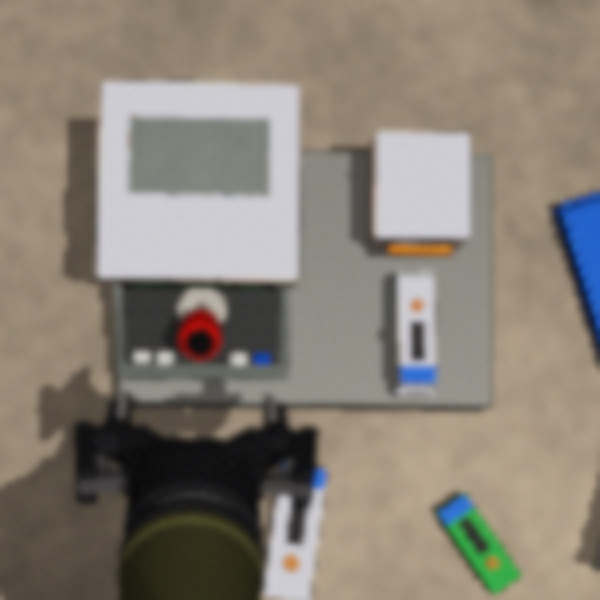

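```bash
python3 - <<'E'
from h import *
np.set_printoptions(precision=4,suppress=True)
for c in("top","scene"):
    im,d=load(c,5);W=cloud(c,d);x,y,z=np.moveaxis(W,-1,0)
    k=(x>.49)&(x<.615)&(y>-.08)&(y<0)&(z>.083)&(z<.105)
    P=W[k];r=cv2.minAreaRect((P[:,:2]*1000).astype(np.float32));print(c,len(P),r,np.median(P[:,2]))
    print(np.percentile(P,[1,99],axis=0)*1000)
E
python3 go.py .553 -.040 .20;python3 go.py .553 -.040 .094
```

```text
top 242 ((566.595947265625, -40.59352111816406), (95.00507354736328, 40.797977447509766), 0.5615373253822327) 0.09279720472862335
[[519.2923 -55.0746  88.5881]
 [613.9628 -26.6771 102.9641]]
scene 328 ((565.4923095703125, -40.59773254394531), (98.94583892822266, 43.902339935302734), 2.4799718856811523) 0.09097522816167108
[[516.3805 -54.7796  83.3898]
 [613.9223 -20.3005 104.4245]]
t 14.1 tool shift mm [-157.7   50.   -46.6] lean 30.216455442161813 xaxis az 90.52817333933218
t 14.1 tool shift mm [-159.4  141.6    6.7] lean 30.216455442161813 xaxis az 90.52817333933218
```

```bash
python3 - <<'E'
from h import *
np.set_printoptions(precision=1,suppress=True)
def ray(n,u,v,z):
    m=ctrl.camera_model(n)
    K=np.array([[m['fx'],0,m['cx']],[0,m['fy'],m['cy']],[0,0,1]])
    a=cv2.undistortPoints(np.array([[[u,v]]],float),K,np.array([m['k1'],0,0,0,0])).ravel()
    o=-m['R'].T@m['t'];dd=m['R'].T@np.array([a[0],a[1],1]);return (o+dd*(z-o[2])/dd[2])*1000
for u,v in[(397,273),(434,271),(400,384),(438,383)]: print('top',ray("top",180+u/4-.4,90+v/4-.4,.092))
for u,v in[(450,157),(437,203),(586,190),(572,233)]: print('scene',ray("scene",150+u/5-.4,110+v/5-.4,.092))
E
```

```text
top [600.  -25.9  92. ]
top [602.5 -53.5  92. ]
top [517.4 -30.   92. ]
top [519.  -58.3  92. ]
scene [596.7 -51.   92. ]
scene [592.7 -21.1  92. ]
scene [519.8 -56.7  92. ]
scene [518.  -28.6  92. ]
```

```bash
python3 go.py .551 -.0405 .16
```

```text
t 14.1 tool shift mm [-158.8   83.5  -24.8] lean 30.216455442161813 xaxis az 90.52817333933218
```

drive_tool(targets=[{"dx": -45,"dy": 10,"dz": -15,"spin": 0,"gripper": 1},{"dx": -95,"dy": 25,"dz": -25,"spin": 0,"gripper": 1},{"dx": -140,"dy": 50,"dz": -28,"spin": 0,"gripper": 1},{"dx": -159,"dy": 83,"dz": -25,"spin": 0,"gripper": 1},{"dx": -159,"dy": 83,"dz": -25,"spin": 0,"gripper": 1}])

```text
t: 14.72
tcp_pos: [0.5502, -0.0434, 0.1568]
eef_rot: [-1.568, -1.589, 0.902]
contact_force: [-1.1, 1.1, 0.3]
width: 0.0855
```

```bash
python3 st.py; python3 go.py .551 -.0405 .094; python3 - <<'E'
from h import *
a,d=snap("top",6); crop(a,230,120,350,230,5,"ct6"); a,d=snap("scene",6); crop(a,180,110,320,230,5,"cs6")
E
```

```text
14.725 q [ 0.2175  0.7214 -0.3356  2.3437  2.7028  0.4663 -1.1021] p [ 0.5502 -0.0434  0.1568]
[[-0.0037  0.4979 -0.8672]
 [ 0.9998  0.0168  0.0054]
 [ 0.0173 -0.867  -0.4979]]
lean deg 29.88300866005925 dir 1.9326102786548385
t 14.725 tool shift mm [ 1.8 54.9 30.6] lean 29.88300866005925 xaxis az 90.21126046501183
```

View pics/cs6.png

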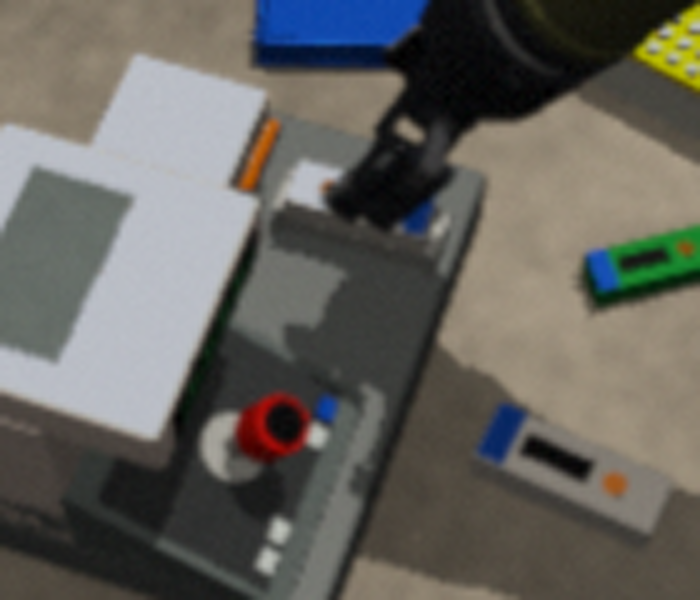

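View pics/ct6.png

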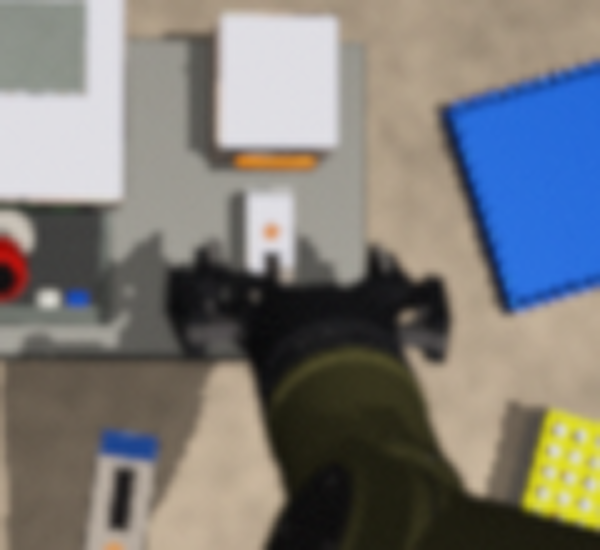

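```bash
python3 - <<'E'
from h import *
np.set_printoptions(precision=1,suppress=True)
s=ctrl.sense();R=Ro.from_rotvec(s['eef_rot']).as_matrix();p=s['tcp_pos']
for nm,(o,k) in {"top":((230,120),5),"scene":((180,110),5)}.items():
    for l,X in [('tipL',p+R@[.045,.006,0]),('tipR',p+R@[-.045,.006,0]),('backC',p-R@[0,.06,0]),('cart',[.558,-.0405,.092])]:
        print(nm,l,(proj(nm,X)[0]-o)*k)
E
```

```text
top tipL [200.7 255.1]
top tipR [360.7 259.4]
top backC [297.5 308. ]
top cart [267.1 260.3]
scene tipL [337.1 201. ]
scene tipR [395.9  63.9]
scene backC [433.2  83. ]
scene cart [357.7 191.2]
```

drive_tool(targets=[{"dx": 4,"dy": 15,"dz": 8,"spin": 0,"gripper": 1},{"dx": 4,"dy": 35,"dz": 19,"spin": 0,"gripper": 1},{"dx": 4,"dy": 48,"dz": 27,"spin": 0,"gripper": 1},{"dx": 4,"dy": 55,"dz": 31,"spin": 0,"gripper": 1},{"dx": 4,"dy": 55,"dz": 31,"spin": 0,"gripper": 1}])

```text
t: 15.45
tcp_pos: [0.5511, -0.0349, 0.0974]
eef_rot: [-1.567, -1.598, 0.903]
contact_force: [-0.0, 0.3, 0.0]
width: 0.085
```

```bash
python3 st.py; python3 go.py .551 -.0405 .094; python3 - <<'E'
from h import *
a,d=snap("top",7); crop(a,230,120,350,230,5,"ct7"); a,d=snap("scene",7); crop(a,180,110,320,230,5,"cs7")
E
```

```text
15.45 q [ 0.2132  0.8768 -0.3684  2.3692  2.7447  0.6515 -1.1297] p [ 0.5511 -0.0349  0.0974]
[[-0.0106  0.5018 -0.8649]
 [ 0.9998  0.0197 -0.0008]
 [ 0.0166 -0.8648 -0.5019]]
lean deg 30.144924063340618 dir 2.243485623235691
t 15.45 tool shift mm [-5.7  2.8  1.8] lean 30.144924063340618 xaxis az 90.60654356441579
```

View pics/cs7.png

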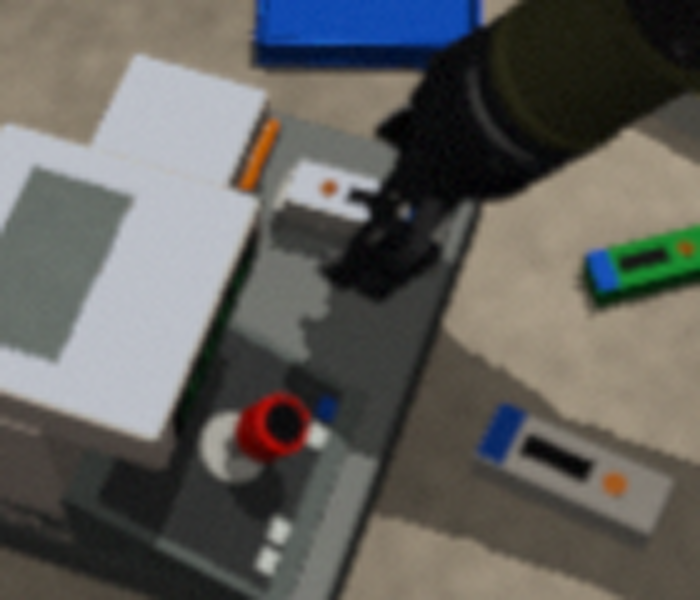

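View pics/ct7.png

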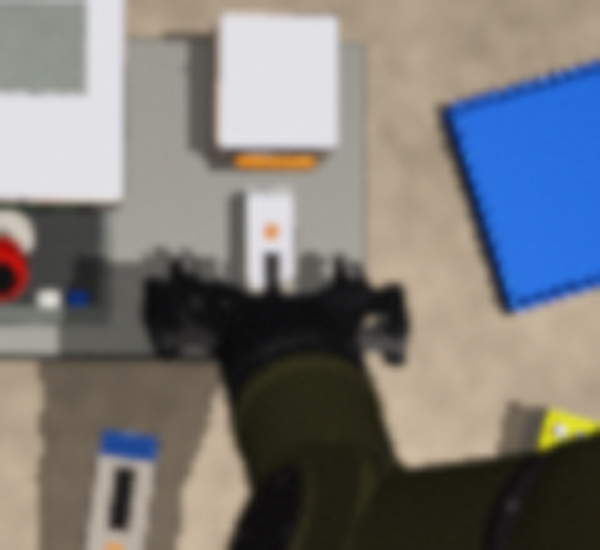

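drive_tool(targets=[{"dx": -4,"dy": 2,"dz": 1,"spin": 0,"gripper": 1},{"dx": -4,"dy": 2,"dz": 1,"spin": 0,"gripper": 0.4},{"dx": -4,"dy": 2,"dz": 1,"spin": 0,"gripper": 0},{"dx": -4,"dy": 2,"dz": 1,"spin": 0,"gripper": -0.2},{"dx": -4,"dy": 2,"dz": 1,"spin": 0,"gripper": -0.4},{"dx": -4,"dy": 2,"dz": 1,"spin": 0,"gripper": -0.6},{"dx": -4,"dy": 2,"dz": 1,"spin": 0,"gripper": -0.6}], newtons=25)

```text
t: 16.42
tcp_pos: [0.5514, -0.0398, 0.095]
eef_rot: [-1.568, -1.597, 0.902]
contact_force: [-0.1, 0.3, 4.4]
width: 0.0272
```

```bash
python3 st.py; python3 go.py .551 -.0405 .094; python3 - <<'E'
from h import *
a,d=snap("top",8); crop(a,230,120,350,230,5,"ct8"); a,d=snap("scene",8); crop(a,180,110,320,230,5,"cs8")
E
```

```text
16.425 q [ 0.2245  0.8829 -0.3679  2.3676  2.7541  0.6539 -1.1273] p [ 0.5514 -0.0398  0.095 ]
[[-0.009   0.5022 -0.8647]
 [ 0.9998  0.0185  0.0003]
 [ 0.0162 -0.8646 -0.5022]]
lean deg 30.165731936490072 dir 2.114964804984332
t 16.425 tool shift mm [-0.7  0.7  0.9] lean 30.165731936490072 xaxis az 90.51836785664574
```

View pics/cs8.png

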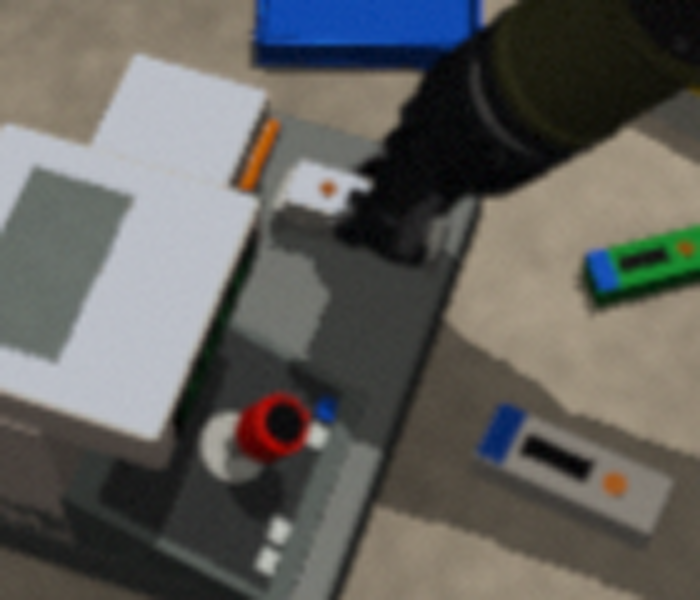

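View pics/ct8.png

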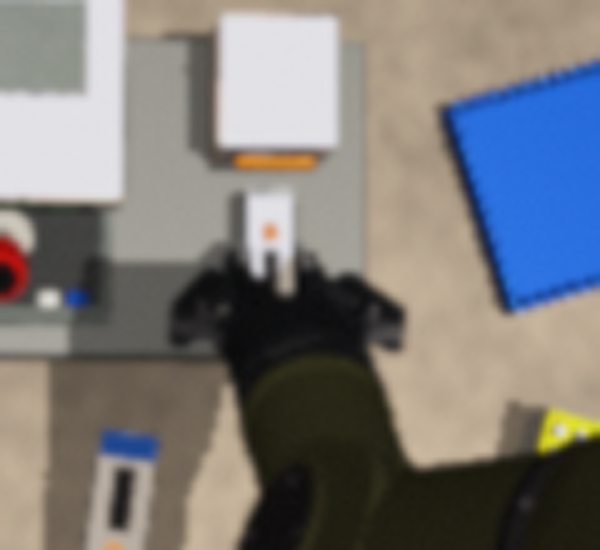

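drive_tool(targets=[{"dx": 0,"dy": 0,"dz": 0,"spin": 0,"gripper": -0.6},{"dx": 0,"dy": -4,"dz": -2,"spin": 0,"gripper": -0.6},{"dx": 0,"dy": -13,"dz": -8,"spin": 0,"gripper": -0.6},{"dx": 0,"dy": -26,"dz": -15,"spin": 0,"gripper": -0.6},{"dx": 0,"dy": -43,"dz": -25,"spin": 0,"gripper": -0.6},{"dx": 0,"dy": -60,"dz": -35,"spin": 0,"gripper": -0.6},{"dx": 0,"dy": -60,"dz": -35,"spin": 0,"gripper": -0.6}], newtons=40)

```text
t: 17.4
tcp_pos: [0.5523, -0.041, 0.1662]
eef_rot: [-1.571, -1.599, 0.901]
contact_force: [-0.3, -0.5, -0.4]
width: 0.0274
```

```bash
python3 st.py; python3 - <<'E'
from h import *
a,d=snap("top",9); crop(a,230,120,350,230,5,"ct9"); a,d=snap("scene",9); crop(a,180,80,320,200,5,"cs9")
E
```

```text
17.4 q [ 0.2115  0.7009 -0.3324  2.3395  2.6974  0.4498 -1.0977] p [ 0.5523 -0.041   0.1662]
[[-0.009   0.5047 -0.8633]
 [ 0.9998  0.0181  0.0001]
 [ 0.0156 -0.8631 -0.5048]]
lean deg 30.331399836054082 dir 2.0496908550322526
```

View pics/cs9.png

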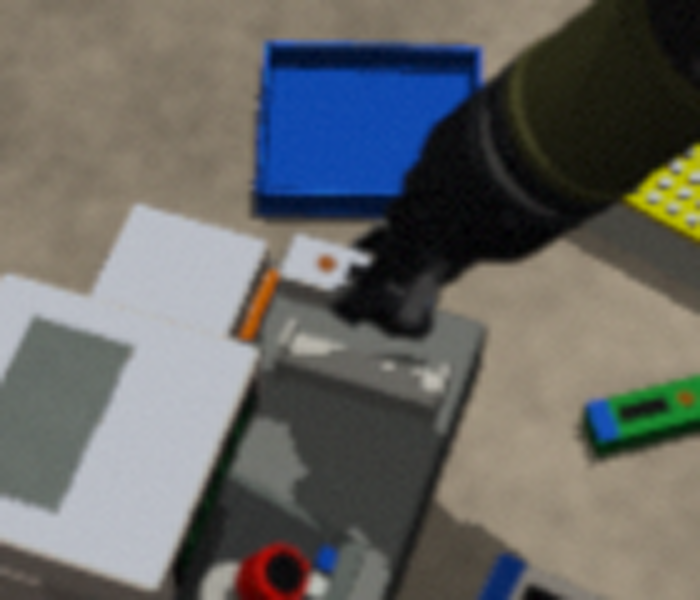

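View pics/ct9.png

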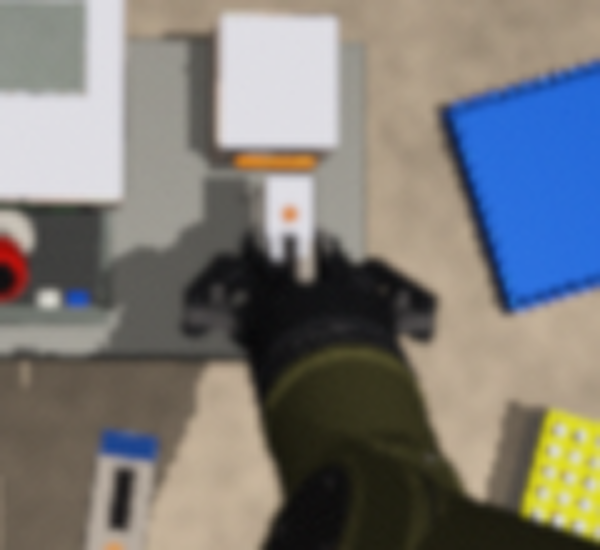

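```bash
python3 go.py .613 -.238 .16; python3 - <<'E'
from h import *
for n in("top","scene"):
    im,d=load(n,9);W=cloud(n,d);u,v=proj(n,[.585,-.041,.163])[0].astype(int);P=W[v-3:v+4,u-3:u+4].reshape(-1,3);A=np.c_[P[:,:2],np.ones(len(P))];print(n,P.mean(0),np.linalg.lstsq(A,P[:,2],rcond=None)[0])
E
```

```text
t 17.5 tool shift mm [-197.7   31.   -51.1] lean 30.150344134409114 xaxis az 90.51858514063643
top [ 0.58653959 -0.04029653  0.16348035] [0.02363036 0.00819665 0.14995051]
scene [ 0.59218552 -0.05322628  0.14442587] [-0.48993403  1.20073694  0.49846847]
```

drive_tool(targets=[{"dx": -40,"dy": 0,"dz": -10,"spin": 0,"gripper": -0.6},{"dx": -85,"dy": 0,"dz": -20,"spin": 0,"gripper": -0.6},{"dx": -130,"dy": 10,"dz": -35,"spin": 0,"gripper": -0.6},{"dx": -170,"dy": 20,"dz": -45,"spin": 0,"gripper": -0.6},{"dx": -198,"dy": 31,"dz": -51,"spin": 0,"gripper": -0.6},{"dx": -198,"dy": 31,"dz": -51,"spin": 0,"gripper": -0.6},{"dx": -198,"dy": 31,"dz": -51,"spin": 0,"gripper": -0.6}])

```text
t: 18.38
tcp_pos: [0.6121, -0.2371, 0.1587]
eef_rot: [-1.564, -1.597, 0.903]
contact_force: [-0.3, 0.7, -0.5]
width: 0.0271
```

```bash
python3 st.py;python3 go.py .613 -.238 .045;  python3 - <<'E'
from h import *
a,d=snap("top",10); crop(a,270,100,410,240,4,"ct10"); a,d=snap("scene",10); crop(a,200,60,340,180,5,"cs10")
E
```

```text
18.375 q [ 0.6138  0.7819 -0.3467  1.9981  2.9552  0.0872 -0.9539] p [ 0.6121 -0.2371  0.1587]
[[-0.0101  0.4999 -0.866 ]
 [ 0.9998  0.0209  0.0004]
 [ 0.0182 -0.8659 -0.5   ]]
lean deg 30.019733210754072 dir 2.389540166404549
t 18.375 tool shift mm [-3.  98.9 56.1] lean 30.019733210754072 xaxis az 90.57989044095356
```

View pics/cs10.png

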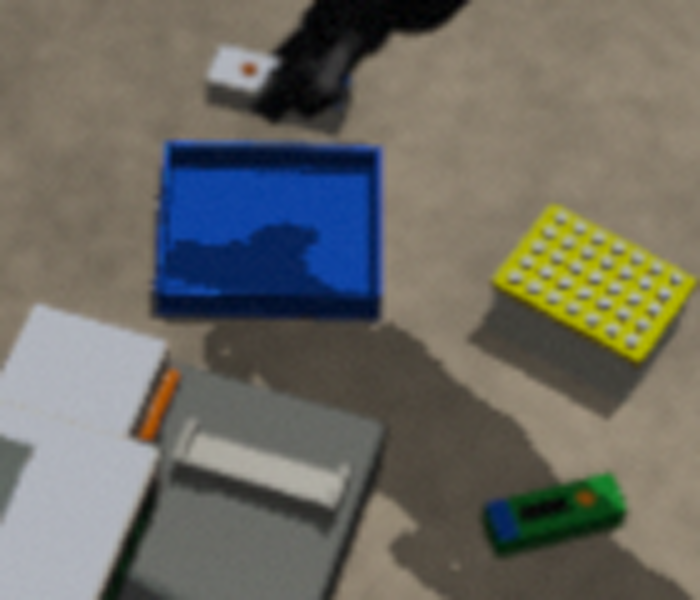

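View pics/ct10.png

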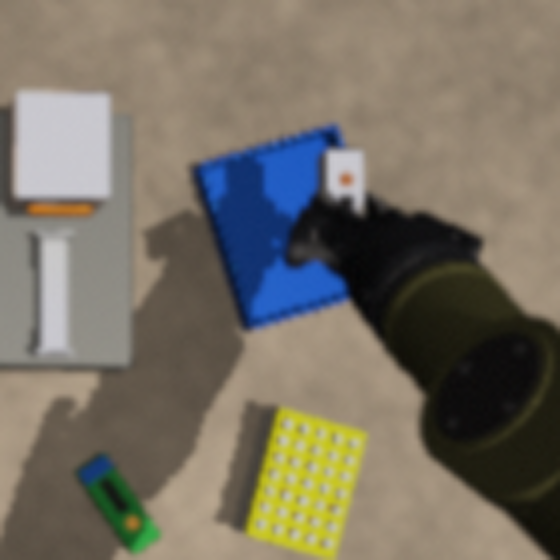

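drive_tool(targets=[{"dx": -1,"dy": 25,"dz": 14,"spin": 0,"gripper": -0.6},{"dx": -1,"dy": 50,"dz": 28,"spin": 0,"gripper": -0.6},{"dx": -2,"dy": 75,"dz": 42,"spin": 0,"gripper": -0.6},{"dx": -2,"dy": 90,"dz": 51,"spin": 0,"gripper": -0.6},{"dx": -2,"dy": 97,"dz": 55,"spin": 0,"gripper": -0.6},{"dx": -2,"dy": 97,"dz": 55,"spin": 0,"gripper": -0.6}])

```text
t: 19.23
tcp_pos: [0.6142, -0.2382, 0.0484]
eef_rot: [-1.568, -1.597, 0.903]
contact_force: [-0.1, 1.1, 0.4]
width: 0.0267
```

```bash
python3 st.py;python3 go.py .613 -.238 .030;  python3 - <<'E'
from h import *
a,d=snap("top",11); crop(a,270,100,410,240,4,"ct11"); a,d=snap("scene",11); crop(a,200,60,340,180,5,"cs11")
E
```

```text
19.225 q [ 0.6189  0.996  -0.3588  2.0113  2.9963  0.3067 -0.9274] p [ 0.6142 -0.2382  0.0484]
[[-0.0094  0.5019 -0.8649]
 [ 0.9998  0.0189  0.0001]
 [ 0.0164 -0.8647 -0.502 ]]
lean deg 30.14741312978931 dir 2.158551513581401
t 19.225 tool shift mm [-0.1 15.3 10.3] lean 30.14741312978931 xaxis az 90.53799675603578
```

View pics/cs11.png

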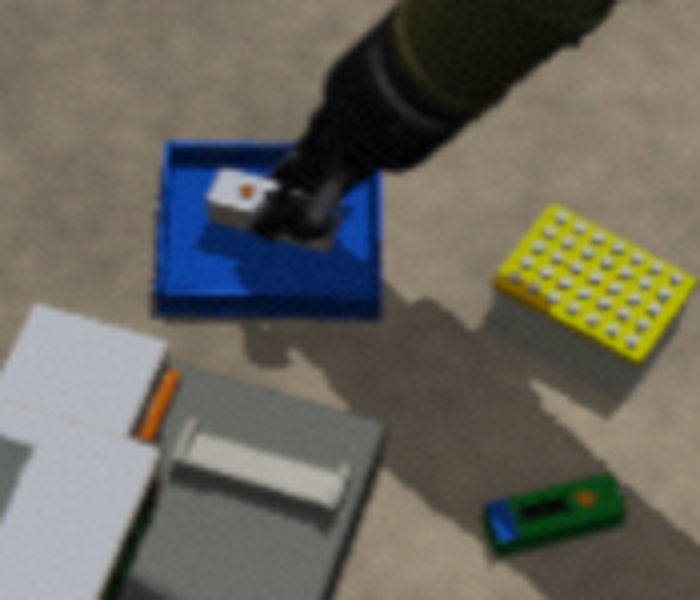

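View pics/ct11.png

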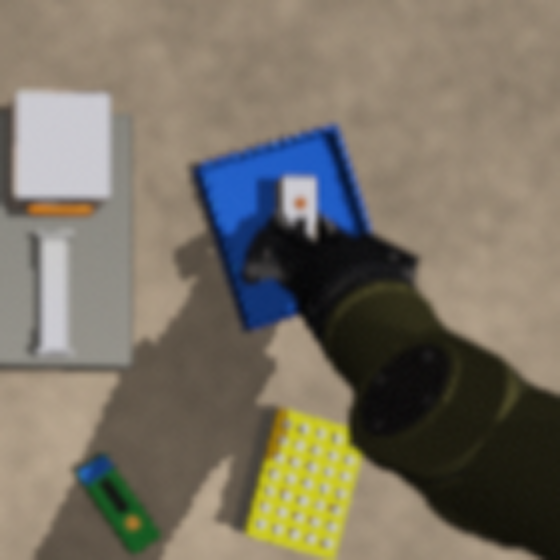

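drive_tool(targets=[{"dx": 0,"dy": 5,"dz": 3,"spin": 0,"gripper": -0.6},{"dx": 0,"dy": 10,"dz": 6,"spin": 0,"gripper": -0.6},{"dx": 0,"dy": 13,"dz": 7.5,"spin": 0,"gripper": -0.6},{"dx": 0,"dy": 14,"dz": 8,"spin": 0,"gripper": -0.6},{"dx": 0,"dy": 14,"dz": 8,"spin": 0,"gripper": -0.6}])

```text
t: 19.95
tcp_pos: [0.6142, -0.2383, 0.0321]
eef_rot: [-1.568, -1.597, 0.903]
contact_force: [-0.2, 0.2, -0.2]
width: 0.0272
```

drive_tool(targets=[{"dx": 0,"dy": 0.7,"dz": 0.4,"spin": 0,"gripper": -0.6},{"dx": 0,"dy": 1.3,"dz": 0.8,"spin": 0,"gripper": -0.6},{"dx": 0,"dy": 1.7,"dz": 1,"spin": 0,"gripper": -0.6},{"dx": 0,"dy": 1.7,"dz": 1,"spin": 0,"gripper": -0.6}])

```text
t: 20.45
tcp_pos: [0.6142, -0.2382, 0.0303]
eef_rot: [-1.568, -1.597, 0.903]
contact_force: [0.0, 0.4, -1.0]
width: 0.0269
```

drive_tool(targets=[{"dx": 0,"dy": 0.5,"dz": 0.3,"spin": 0,"gripper": -0.6},{"dx": 0,"dy": 0.9,"dz": 0.5,"spin": 0,"gripper": -0.6},{"dx": 0,"dy": 0.9,"dz": 0.5,"spin": 0,"gripper": -0.6}])

```text
t: 20.82
tcp_pos: [0.6141, -0.2383, 0.0292]
eef_rot: [-1.568, -1.597, 0.902]
contact_force: [0.3, 0.8, -1.2]
width: 0.0272
```

drive_tool(targets=[{"dx": 0,"dy": 0.4,"dz": 0.2,"spin": 0,"gripper": -0.6},{"dx": 0,"dy": 0.9,"dz": 0.5,"spin": 0,"gripper": -0.6},{"dx": 0,"dy": 0.9,"dz": 0.5,"spin": 0,"gripper": -0.6}])

```text
t: 21.2
tcp_pos: [0.6142, -0.2382, 0.0291]
eef_rot: [-1.569, -1.598, 0.903]
contact_force: [-4.0, 0.3, 6.6]
width: 0.0272
```

drive_tool(targets=[{"dx": 0,"dy": 0,"dz": 0,"spin": 0,"gripper": -0.25},{"dx": 0,"dy": 0,"dz": 0,"spin": 0,"gripper": 0.0},{"dx": 0,"dy": 0,"dz": 0,"spin": 0,"gripper": 0.1},{"dx": 0,"dy": 0,"dz": 0,"spin": 0,"gripper": 0.1},{"dx": 0,"dy": -10,"dz": -6,"spin": 0,"gripper": 0.1},{"dx": 0,"dy": -35,"dz": -20,"spin": 0,"gripper": 0.1},{"dx": 0,"dy": -75,"dz": -43,"spin": 0,"gripper": 0.1},{"dx": 0,"dy": -115,"dz": -66,"spin": 0,"gripper": 0.1}])

```text
t: 22.2
tcp_pos: [0.6135, -0.2402, 0.1627]
eef_rot: [-1.568, -1.597, 0.902]
contact_force: [0.7, -1.8, 0.9]
width: 0.0469
```

```bash
python3 st.py;  python3 - <<'E'
from h import *
a,d=snap("top",12); crop(a,270,100,410,240,4,"ct12"); a,d=snap("scene",12); crop(a,200,60,340,180,5,"cs12")
E
python3 go.py .49 .119 .245
```

```text
22.2 q [ 0.6174  0.7765 -0.3464  1.9912  2.9531  0.0774 -0.9501] p [ 0.6135 -0.2402  0.1627]
[[-0.0091  0.502  -0.8648]
 [ 0.9998  0.0188  0.0004]
 [ 0.0164 -0.8647 -0.5021]]
lean deg 30.15595459770967 dir 2.1397512195946686
t 22.3 tool shift mm [ 362.3 -126.1   68.6] lean 30.694463829363194 xaxis az 90.52714420565016
```

View pics/cs12.png

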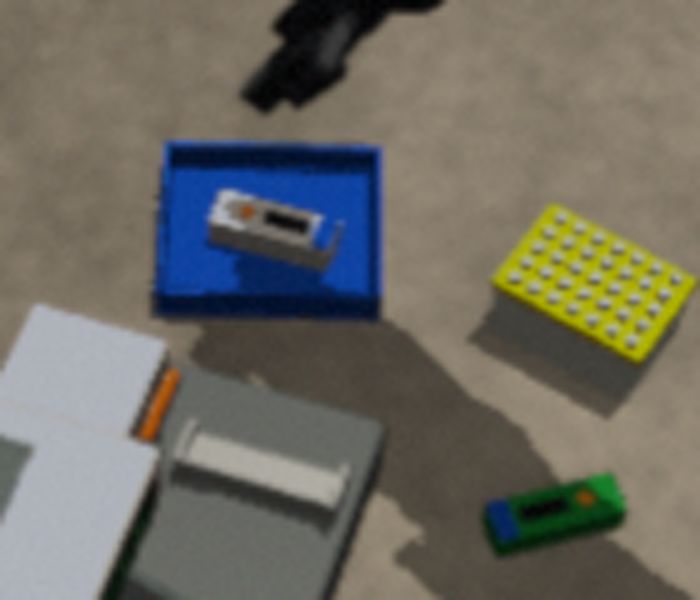

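View pics/ct12.png

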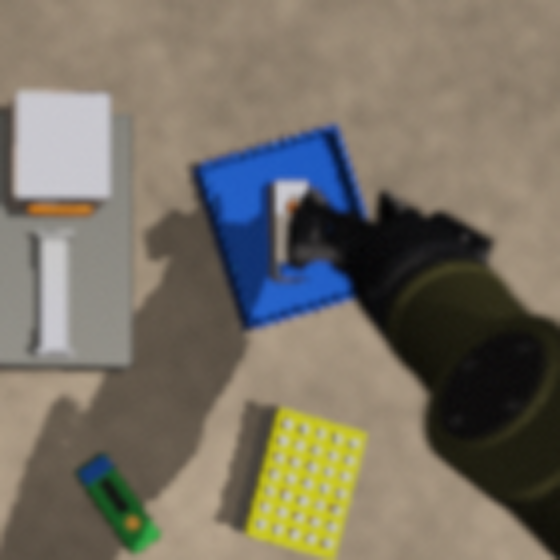

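drive_tool(targets=[{"dx": 20,"dy": -40,"dz": 20,"spin": 0,"gripper": 0.1},{"dx": 60,"dy": -80,"dz": 40,"spin": 0,"gripper": 0.1},{"dx": 105,"dy": -110,"dz": 60,"spin": 0,"gripper": 0.5},{"dx": 155,"dy": -126,"dz": 68,"spin": 0,"gripper": 1},{"dx": 205,"dy": -126,"dz": 68,"spin": 0,"gripper": 1},{"dx": 255,"dy": -126,"dz": 68,"spin": 0,"gripper": 1},{"dx": 305,"dy": -126,"dz": 68,"spin": 0,"gripper": 1},{"dx": 350,"dy": -126,"dz": 68,"spin": 0,"gripper": 1}])

```text
t: 23.3
tcp_pos: [0.488, 0.1093, 0.2414]
eef_rot: [-1.567, -1.598, 0.903]
contact_force: [0.8, -0.4, 0.3]
width: 0.0857
```

```bash
python3 st.py; python3 go.py .4858 .1175 .2223;python3 go.py .5408 .119 .127
```

```text
23.3 q [-0.325   0.4758 -0.1639  2.4128  2.2562  0.3625 -1.0949] p [0.488  0.1093 0.2414]
[[-0.0101  0.5019 -0.8649]
 [ 0.9998  0.0194 -0.0004]
 [ 0.0165 -0.8647 -0.502 ]]
lean deg 30.15044023935049 dir 2.2107936360431784
t 23.3 tool shift mm [ 7.9 15.6 11.5] lean 30.15044023935049 xaxis az 90.57906171721751
t 23.3 tool shift mm [  7.3 125.7  11.7] lean 30.15044023935049 xaxis az 90.57906171721751
```

drive_tool(targets=[{"dx": 7,"dy": 15,"dz": 11,"spin": 0,"gripper": 1},{"dx": 7,"dy": 15,"dz": 11,"spin": 0,"gripper": 1}])

```text
t: 23.55
tcp_pos: [0.4853, 0.1158, 0.222]
eef_rot: [-1.564, -1.598, 0.906]
contact_force: [-0.4, -0.6, 0.0]
width: 0.0853
```

```bash
python3 st.py; python3 go.py .5408 .119 .127
```

```text
23.55 q [-0.3064  0.5276 -0.2257  2.4339  2.292   0.4388 -1.1555] p [0.4853 0.1158 0.222 ]
[[-0.0124  0.4995 -0.8662]
 [ 0.9998  0.02   -0.0027]
 [ 0.016  -0.8661 -0.4996]]
lean deg 29.993411362188617 dir 2.2940917286598075
t 23.55 tool shift mm [  1.  110.1  -0.7] lean 29.993411362188617 xaxis az 90.7085025357118
```

drive_tool(targets=[{"dx": 1,"dy": 35,"dz": 0,"spin": 0,"gripper": 1},{"dx": 1,"dy": 70,"dz": 0,"spin": 0,"gripper": 1},{"dx": 1,"dy": 95,"dz": 0,"spin": 0,"gripper": 1},{"dx": 1,"dy": 109,"dz": 0,"spin": 0,"gripper": 1},{"dx": 1,"dy": 109,"dz": 0,"spin": 0,"gripper": 1}])

```text
t: 24.18
tcp_pos: [0.5412, 0.1163, 0.1285]
eef_rot: [-1.569, -1.595, 0.902]
contact_force: [-0.0, 0.1, -0.4]
width: 0.0852
```

```bash
python3 st.py; python3 go.py .5408 .119 .127
```

```text
24.175 q [-0.2078  0.7912 -0.3051  2.3517  2.4459  0.6191 -1.2391] p [0.5412 0.1163 0.1285]
[[-0.007   0.5013 -0.8653]
 [ 0.9999  0.0171  0.0017]
 [ 0.0156 -0.8651 -0.5013]]
lean deg 30.10465436873287 dir 1.9481598946626633
t 24.175 tool shift mm [2.7 1.1 1.1] lean 30.10465436873287 xaxis az 90.40352583879807
```

drive_tool(targets=[{"dx": 2.5,"dy": 1,"dz": 0,"spin": 0,"gripper": 0.3},{"dx": 2.5,"dy": 1,"dz": 0,"spin": 0,"gripper": -0.1},{"dx": 2.5,"dy": 1,"dz": 0,"spin": 0,"gripper": -0.4},{"dx": 2.5,"dy": 1,"dz": 0,"spin": 0,"gripper": -0.6},{"dx": 2.5,"dy": 1,"dz": 0,"spin": 0,"gripper": -0.6}], newtons=60)

```text
t: 24.8
tcp_pos: [0.5416, 0.1191, 0.1282]
eef_rot: [-1.57, -1.596, 0.902]
contact_force: [-1.7, -2.8, 4.5]
width: 0.0284
```

drive_tool(targets=[{"dx": 0,"dy": 3,"dz": 0,"spin": 0,"gripper": -0.6},{"dx": 0,"dy": 6,"dz": 0,"spin": 0,"gripper": -0.6},{"dx": 0,"dy": 9,"dz": 0,"spin": 0,"gripper": -0.6},{"dx": 0,"dy": 12,"dz": 0,"spin": 0,"gripper": -0.6},{"dx": 0,"dy": 15,"dz": 0,"spin": 0,"gripper": -0.6},{"dx": 0,"dy": 18,"dz": 0,"spin": 0,"gripper": -0.6},{"dx": 0,"dy": 20.5,"dz": 0,"spin": 0,"gripper": -0.6},{"dx": 0,"dy": 20.5,"dz": 0,"spin": 0,"gripper": -0.6}])

```text
t: 25.8
tcp_pos: [0.5512, 0.1194, 0.1115]
eef_rot: [-1.57, -1.597, 0.902]
contact_force: [-7.6, -4.9, 18.4]
width: 0.0284
```

```bash
python3 st.py;  python3 - <<'E'
from h import *
a,d=snap("top",13); crop(a,180,90,330,240,4,"ct13"); a,d=snap("scene",13); crop(a,150,80,310,220,5,"cs13")
E
```

```text
25.8 q [-0.2046  0.8348 -0.3079  2.3282  2.4614  0.6417 -1.243 ] p [0.5512 0.1194 0.1115]
[[-0.0083  0.5033 -0.8641]
 [ 0.9999  0.0171  0.0003]
 [ 0.0149 -0.864  -0.5034]]
lean deg 30.236930524327086 dir 1.9425042565074635
```

View pics/cs13.png

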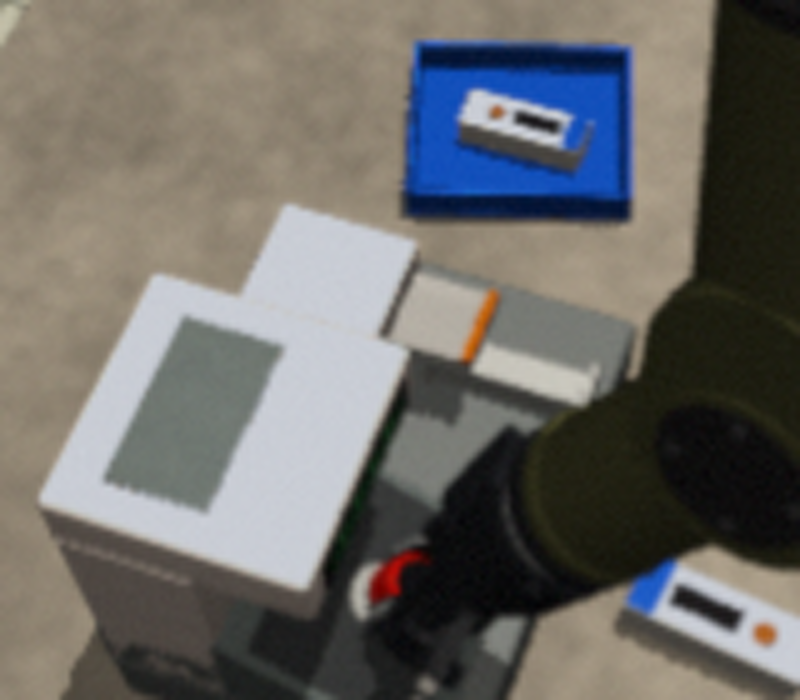

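drive_tool(targets=[{"dx": 0,"dy": 0,"dz": 0,"spin": 0,"gripper": -0.2},{"dx": 0,"dy": 0,"dz": 0,"spin": 0,"gripper": 0.4},{"dx": 0,"dy": 0,"dz": 0,"spin": 0,"gripper": 1},{"dx": 0,"dy": 0,"dz": 0,"spin": 0,"gripper": 1},{"dx": 0,"dy": -30,"dz": 0,"spin": 0,"gripper": 1},{"dx": 0,"dy": -70,"dz": 0,"spin": 0,"gripper": 1},{"dx": 0,"dy": -115,"dz": 0,"spin": 0,"gripper": 1},{"dx": 0,"dy": -115,"dz": 0,"spin": 0,"gripper": 1}])

```text
t: 26.9
tcp_pos: [0.4934, 0.1188, 0.2119]
eef_rot: [-1.568, -1.601, 0.901]
contact_force: [0.6, 0.3, 0.2]
width: 0.0853
```

```bash
python3 st.py;  python3 - <<'E'
from h import *
a,d=snap("top",14); crop(a,120,90,380,250,3,"ct14"); a,d=snap("scene",14); crop(a,140,80,350,240,3.8,"cs14")
n=np.array([-.5,-.009,.866])
for c in("top","scene"):
  for i in(0,14):
    im,d=load(c,i);W=cloud(c,d);u,v=proj(c,[.5755,-.04,.098])[0]
    H,S,V=cv2.split(cv2.cvtColor(im,cv2.COLOR_BGR2HSV));x,y,z=np.moveaxis(W,-1,0)
    k=(x>.5)&(x<.66)&(y>-.08)&(y<0)&(H>8)&(H<22)&(S>150)&(z>.098);print(c,i,'lip x',np.nanmedian(x[k]))
    k=(abs(x-.553)<.03)&(abs(y-.118)<.03)&(z>.1)&(z<.15)&((H<6)|(H>172))&(S>150);print('knob s',np.percentile(W[k]@n,80))
    k=(x>.55)&(x<.7)&(y<-.17)&(y>-.32)&(S<90)&(z>.012);P=W[k]
    if len(P):print('cart in tray',len(P),P.mean(0),np.percentile(P[:,2],[20,50,80]))
E
```

```text
26.9 q [-0.2944  0.5614 -0.2458  2.4256  2.311   0.472  -1.1755] p [0.4934 0.1188 0.2119]
[[-0.0108  0.5044 -0.8634]
 [ 0.9998  0.0201 -0.0007]
 [ 0.017  -0.8632 -0.5045]]
lean deg 30.317226545623335 dir 2.2875267331770393
top 0 lip x 0.5747066898048239
knob s -0.16980713863911492
cart in tray 18 [ 0.63581071 -0.28771802  0.02691264] [0.02546781 0.02696682 0.02852161]
top 14 lip x 0.5745308097999657
knob s -0.16917466481591126
cart in tray 199 [ 0.62581851 -0.24066469  0.02535526] [0.02345952 0.02613829 0.02767443]
scene 0 lip x 0.5744299609973653
knob s -0.16940001326254794
cart in tray 18 [ 0.5860872  -0.27122945  0.02468924] [0.02354046 0.02450239 0.02575987]
scene 14 lip x 0.5740644059985419
knob s -0.16981775709453337
cart in tray 218 [ 0.61971889 -0.23539777  0.02327837] [0.02101206 0.02417807 0.02600138]
```

View pics/cs14.png

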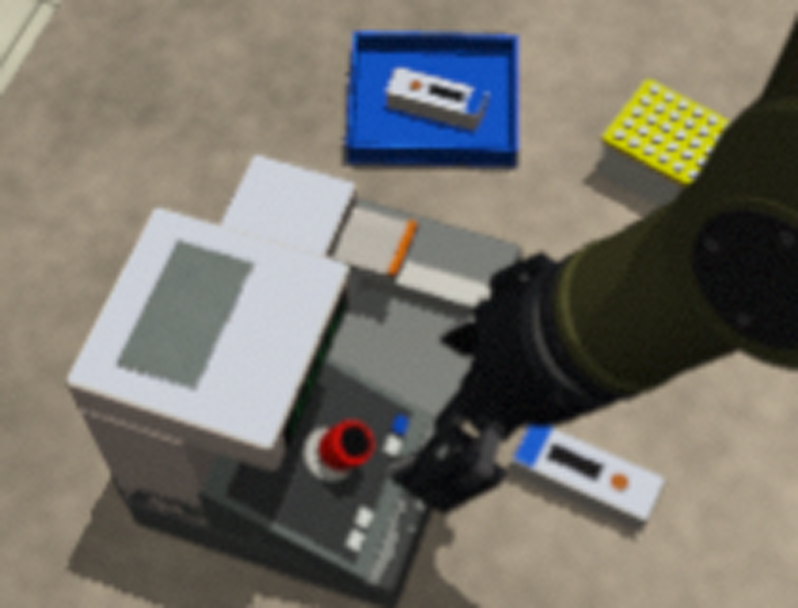

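View pics/ct14.png

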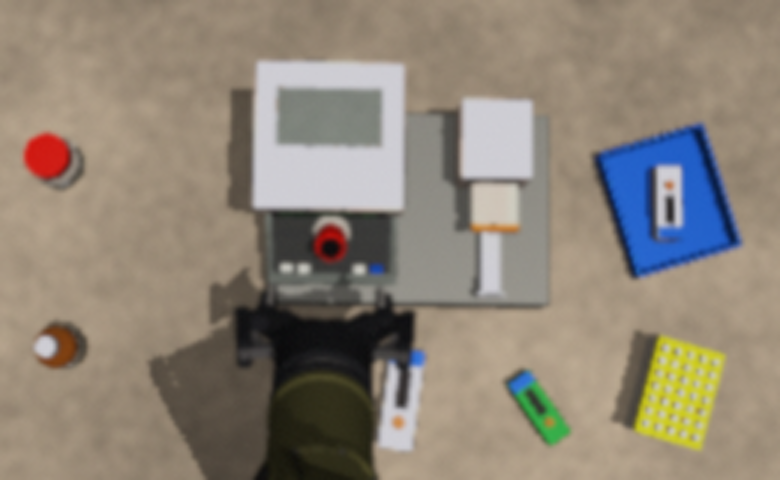

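```bash
python3 -c "
from workcell import ctrl
print(ctrl.job_done())"
```

```text
the job is handed in; nothing more can be done
None
```

The job is done and handed in at about 27 s. The cartridge lies flat and window up in the blue tray, and the knob is back home with the gripper clear of everything.

- **Lean:** the drive only spins the tool about its own axis. I got the 30° lean by repeatedly driving the arm against its upper reach limit, which tilted the tool about 3° per call.
- **Knob out:** I gripped the knob and pulled it about 20 mm. The pictures showed the bar drawn back.
- **Cartridge:** I chose the smaller white one on the pedestal, lifted it and set it down in the tray with about 8 N of contact. After that I gripped the knob again, pushed it home until it met the stop (about 20 N), and let go.

**Last checks:**
- The bar lip is at x = 0.574 m and the knob face is where it was at the start, both within about 1 mm.
- The cartridge top stands at about 25 mm, close to the 26 mm expected for lying flat on the tray floor.
- The rack, bottle and jar look unmoved in the pictures, by eye only. The other white cartridge and the green one also look untouched.

**Discrepancies:** the two cameras differed by up to about 6 mm on some positions, so I used averages. The gripper width read about 1 mm under the nominal sizes. No check failed.

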